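# Load the pattern boards into their carrier and lock it with the turnbuckle

### The arm

A 6-joint arm with a two-finger parallel gripper is mounted at the origin on the work surface. World frame = base frame: x ahead of the robot, y to its left, z up, the work surface at z = 0. Lengths are in m, angles in rad, forces in N, time in s.
With the tool pointing down it reaches from about 0.35 to 1 m from the base axis. Payload 7.1 kg.
Tool frame: the origin (TCP) lies midway between the tips of the shut fingers; the grasp point (between the pads) lies 19 mm behind it (ctrl.hold_point_z is the distance from the TCP to the grasp point, in m); z points along the fingers, y is the direction in which the jaws open and shut (so a half turn about z gives the same grasp; the last joint's range is limited). The gripper opens to 85 mm and grips with 20 to 120 N. Pads are 22 mm wide; open, the fingers measure 114 mm over their backs; the gripper's body (76 mm by 85 mm) begins 54 mm behind the grasp point. The pads swing forward as they close: fully open they stand 13 mm farther back than shut.
Start: joints at [-1.275, 0.423, 1.63, -0, 1.089, -0.019], TCP at [0.194, -0.594, 0.196] pointing down, gripper open.
Joint ranges: [-3, 3], [-0.9, 2.11], [0.09, 2.58], [-1.31, 4.45], [0.11, 2.69], [-2.54, 2.54]. Speed limits (rad/s): [2.39, 2.39, 3.01, 3.14, 3.14, 3.14].

### API

Orientations are given as a 3x3 rotation matrix whose columns are the frame's x, y, z axes.
In Python, from rig import ctrl gives the robot as it stands. The module is installed in compiled form; this text tells all that it offers.
- The arm moves only by the shell command python3 -m crank 'ROWS'. ROWS is JSON, a list of rows, each a list of 5 numbers: the shift along the tool's x, y, z in cm, then the turn about the tool's z in rad, then the finger opening in cm, from 0 to 8.54. In form: [[x, y, z, yaw, fingers], ...]. A call has exactly 10 rows; each row shifts and turns the commanded pose from where the row before left it, along the tool's axes as they then stand; what a row does not reach is not made up. A row lasts 1/12 s, in which the tool goes at most 41.7 mm and 7.16 degrees, less where a joint would pass 70% of its speed; a pose out of reach is approached as far as the arm can. A call is refused whole if a number of a shift passes 4.17 or a number of a turn 0.125, either way. A call with a gripper value outside its range is refused whole. The fingers move at their own pace and stop on an object; the grip force is fixed at half the most. Time passes only in rows, so rows that do not move let the fingers close, or fill a call up. It gives the time, the measured TCP pose, the force and the opening at its end, in the units of the state.
- ctrl.read_state(): the state, without advancing time (a new reading comes with each control period).
- ctrl.camera(name): name is "side" or "top" or "wrist"; returns the picture (384x512x3 uint8, red, green, blue); there is no depth.
- ctrl.camera_model(name): a dict with "camera_matrix" (3x3 intrinsics, pixels), "dist" ([k1, k2, p1, p2, k3] as OpenCV has them; the pictures are not rectified), "xyz" and "rotation" of the camera in the world; the wrist camera has in their place "T_tool_cam" (4x4, takes a point from camera to tool coordinates, whose origin is the TCP and whose axes are the flange's). Camera axes: x right, y up, looking along -z (the intrinsics and any distortion apply to the point x, -y, -z); pixel columns grow to the right and rows downward; lengths in m; the calibration is good to about 2 mm. A picture is of the moment at which its call begins: read the wrist's pose just before it. camera_model takes no time and is no camera call.
- ctrl.finish_job(): hands the job in, once; it reports no verdict.
The state is a dict: "clock": time; "qpos": joint angles; "joint_velocities": joint speeds; "effort": joint torques, N m; "position": TCP position; "ee_rot": TCP orientation; "wrist_force": force on the tool from outside, world axes, zero at the start; "torque": the same for the moment, N m; "finger_gap": finger opening in m.
Only numpy, scipy, OpenCV 4.12 (cv2) and the standard library are available. Lean on these libraries where they do the work, as an engineer would, in place of code of your own. Each camera call takes 0.05 s, during which the arm holds its last target. There are 200 camera calls.

### The job

Wind the carrier's turnbuckle fully open by its tommy bars, so that the gate teeth clear the slot mouths, and then slide every plywood pattern board that lies on the table fully home into a slot of the carrier, one to a slot, handle up. Then wind the turnbuckle the other way as far as it goes, so that both gates draw in and lock the boards; do not knock over or shove aside the other things on the table.

Things in the scene. Friction and masses are not known exactly. Their poses are not given: they have to be found in the camera images.
- carrier: Grey carrier fixed to the table; place and yaw vary. Origin: table level, under the middle of the 4 slots; x points away from the slot mouths, y left, z up. Slots centred at y = -105, -35, 35, 105 mm run along x, mouths at -x. Slot floor 20 mm above the table from x = -34 mm, with a ramp down to 15 mm at x = -44 mm. Back stop face x = 44 mm: board centre at x = 2 mm when home. A board goes in only by sliding along +x, flat.
- slots (a point): Middle of the slot floors (carrier 0, 0, 20 mm), axes as the carrier's. Each slot is 54 mm wide between 16 mm aluminium rails (x = -36 to 44 mm, pointed lead-in noses to x = -44 mm). From x = -20 mm inwards lips overhang each side by 6 mm, underside 14 mm above the floor, top 18 mm above it (front ends turned up 5 mm), leaving a 42 mm wide gap in the middle for the handle.
- gates (a point): Middle of the line of the gates, carrier x = -51.5 mm, at the table. Left and right steel gates: low bars (12 mm wide, top 16 mm up), each with two upright teeth 12 mm wide, tops 42 mm up, and side arms (out to y = 177 mm) to the turnbuckle behind. Open: teeth stand before the rails at y = +-70, +-140 mm, mouths clear. Drawn in: teeth stand up to 12 mm nearer the middle, across the mouths behind the boards.
- sleeve (a joint): Turn angle of the turnbuckle's middle sleeve, rad: 0 = wound fully open (stop), 9.0 = drawn fully in (stop). Each rad moves both gates 1.33 mm towards the middle. Grows when the upper tommy bar is moved towards the slot mouths (carrier -x), falls when it is moved away from them. Stays where left; takes about 0.12 N m (4 N at 30 mm from the axis).
- sleeve_mid (a point): Middle of the sleeve, on its axis: carrier x 110, y 0, 72 mm above the table; axis along carrier y. Sleeve 36 mm thick, between posts at y = +-50 mm (tops 90 mm up). Four steel tommy bars 10 mm thick in the plane y = 0, 90 degrees apart, reach 55 mm from the axis; at joint 0 one points straight up. Free space around: a fingertip can push a bar from either side. This point turns with the sleeve.
- board1_mid (a point): Centre of a pattern board (may be absent; all alike): plywood slab 84 mm along its own x, 50 mm along y, 10 mm thick, with an upright wooden handle on its middle, 36 mm along x, 14 mm along y, from 10 to 60 mm above the underside. This point is 30 mm above the underside, in the handle; z up. Same either way round; 0.12 kg; starts flat on the table.
- board2_mid (a point): Centre of a pattern board (may be absent; all alike): plywood slab 84 mm along its own x, 50 mm along y, 10 mm thick, with an upright wooden handle on its middle, 36 mm along x, 14 mm along y, from 10 to 60 mm above the underside. This point is 30 mm above the underside, in the handle; z up. Same either way round; 0.12 kg; starts flat on the table.
- board3_mid (a point): Centre of a pattern board (may be absent; all alike): plywood slab 84 mm along its own x, 50 mm along y, 10 mm thick, with an upright wooden handle on its middle, 36 mm along x, 14 mm along y, from 10 to 60 mm above the underside. This point is 30 mm above the underside, in the handle; z up. Same either way round; 0.12 kg; starts flat on the table.
- board4_mid (a point): Centre of a pattern board (may be absent; all alike): plywood slab 84 mm along its own x, 50 mm along y, 10 mm thick, with an upright wooden handle on its middle, 36 mm along x, 14 mm along y, from 10 to 60 mm above the underside. This point is 30 mm above the underside, in the handle; z up. Same either way round; 0.12 kg; starts flat on the table.
- jar: Storage jar with yellow lid, 80 mm wide, 130 mm tall; origin under its centre. Bystander.
- bottle: Clear bottle, 60 mm wide, 190 mm tall; origin under its centre. Bystander.
- mug: White mug, 76 mm wide, 90 mm tall; origin under its centre. Bystander.
- tape: Roll of tape lying flat, 90 mm wide, 24 mm high; origin under its centre. Bystander.
- screwdriver: Screwdriver lying on the table. Bystander.
- weight: Steel paperweight disc 60 mm wide, 35 mm high; origin under its centre. Bystander.

How it is judged:
By the outcome, as a careful person would: the job done as asked, in the order asked, and still so for the second after the job is handed in, with the robot touching nothing.
Of board1, board2, board3, board4 only 3 to 4 are there at a start; the rules pass over those that are not, and their reading is None.
At some moment in a run one of board1, board2, board3, board4 may be knocked a few centimetres aside while the robot is not near it.
Once in a run the grip may slacken for a moment while it holds something.
It also fails if it takes over 210 s, if anything falls off the work surface, if the arm or the gripper's body presses on something with over 40 N, if the wrist force passes 120 N, or if a joint passes its speed limit or range.

## Working session

There is one attempt and no reset: what is moved stays moved. The work goes in short steps, Python scripts to look and compute and a shell command to move; the robot and the scene stay as the last step left them, time stands still between calls to the robot, and variables do not carry over. Pictures are saved under pics/ and viewed, about 12 in all and at most 16, crops included, and the job is handed in when it is done.

```bash
mkdir -p pics
cat > h.py <<'E'
import numpy as np, cv2, sys
from rig import ctrl
def snap(n,f=None):
    im=ctrl.camera(n)
    if f: cv2.imwrite('pics/'+f,cv2.cvtColor(im,cv2.COLOR_RGB2BGR))
    return im
def cam(n):
    m=ctrl.camera_model(n); K=np.array(m['camera_matrix']);d=np.array(m['dist'],float)
    if n=='wrist':
        s=ctrl.read_state(); T=np.eye(4);T[:3,:3]=s['ee_rot'];T[:3,3]=s['position']
        W=T@np.array(m['T_tool_cam']); return K,d,W[:3,:3],W[:3,3]
    return K,d,np.array(m['rotation']),np.array(m['xyz'])
def px2w(c,uv,z):
    K,d,R,t=c
    p=cv2.undistortPoints(np.array(uv,float).reshape(-1,1,2),K,d)[:,0]
    r=np.c_[p[:,0],-p[:,1],-np.ones(len(p))]@R.T
    return t+r*((z-t[2])/r[:,2])[:,None]
def w2px(c,P):
    K,d,R,t=c
    q=(np.atleast_2d(P)-t)@R*[1,-1,-1]
    return cv2.projectPoints(q,np.zeros(3),np.zeros(3),K,d)[0][:,0]
E
python3 - <<'E'
from h import *
for n in('top','side'):
    snap(n,n+'0.png'); c=cam(n); print(n,c[3].round(3),c[2].round(2).tolist(),c[0].round(0).tolist(),c[1])
s=ctrl.read_state();print(s['clock'],np.round(s['ee_rot'],3).tolist(),ctrl.hold_point_z); print(ctrl.camera_model('wrist'))
E
```

```text
top [ 0.392 -0.018  1.546] [[-0.03, 0.99, -0.11], [-1.0, -0.03, -0.01], [-0.01, 0.11, 0.99]] [[476.0, 0.0, 262.0], [0.0, 476.0, 195.0], [0.0, 0.0, 1.0]] [-0.10334337  0.          0.          0.          0.        ]
side [0.53  0.947 1.233] [[-1.0, 0.04, -0.02], [-0.04, -0.78, 0.63], [0.01, 0.63, 0.78]] [[479.0, 0.0, 259.0], [0.0, 479.0, 192.0], [0.0, 0.0, 1.0]] [-0.17248737  0.          0.          0.          0.        ]
0.1 [[0.951, 0.31, -0.0], [0.31, -0.951, 0.001], [0.0, -0.001, -1.0]] 0.0187
{'camera_matrix': array([[269.83556843,   0.        , 252.70182441],
       [  0.        , 269.83556843, 191.20231762],
       [  0.        ,   0.        ,   1.        ]]), 'dist': array([-0.02953901,  0.        ,  0.        ,  0.        ,  0.        ]), 'T_tool_cam': array([[ 1.86620350e-04,  9.58314455e-01,  2.85715541e-01,
         7.24863321e-02],
       [ 9.99999931e-01, -8.72926660e-05, -3.60381214e-04,
        -9.46680634e-04],
       [-3.20417656e-04,  2.85715589e-01, -9.58314405e-01,
        -1.77053926e-01],
       [ 0.00000000e+00,  0.00000000e+00,  0.00000000e+00,
         1.00000000e+00]])}
```

View pics/top0.png

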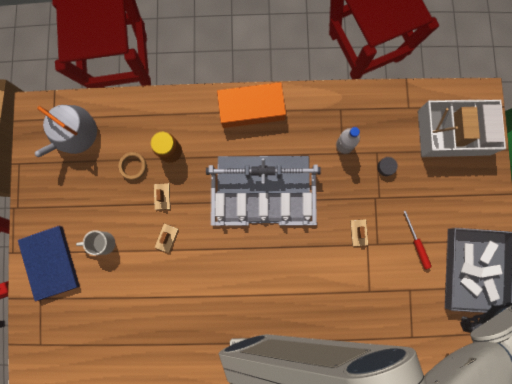

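View pics/side0.png

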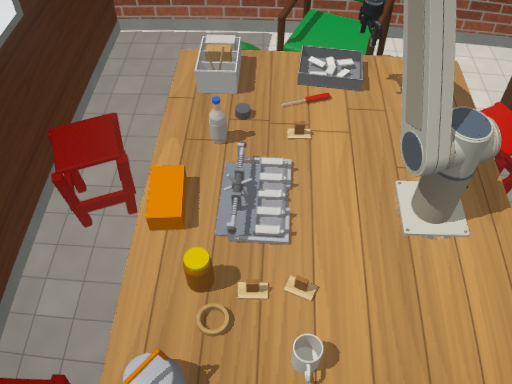

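Run:
```python
from h import *
im=cv2.imread('pics/top0.png'); cv2.imwrite('pics/c1.png',cv2.resize(im[145:255,145:380],None,fx=3.4,fy=3.4,interpolation=cv2.INTER_CUBIC))
c=cam('top'); hsv=cv2.cvtColor(im,cv2.COLOR_BGR2HSV)
m=((hsv[...,2]>185)&(hsv[...,1]<40)).astype(np.uint8); m[:185]=0;m[230:]=0;m[:,:205]=0;m[:,325:]=0
n,l,st,ce=cv2.connectedComponentsWithStats(m)
for i in range(1,n):
    if st[i,4]>30: print('white',st[i],ce[i].round(1),px2w(c,[ce[i]],.038)[0].round(4))
# dark handles
m=((hsv[...,0]<22)&(hsv[...,2]<115)&(hsv[...,1]>90)).astype(np.uint8)
for u,v in((161,197),(166,238),(359,233)):
    s=np.zeros_like(m); s[v-18:v+18,u-15:u+15]=1
    # pale slab
    ply=((hsv[...,2]>185)&(hsv[...,1]<130)).astype(np.uint8)*s
    dk=(hsv[...,2]<110).astype(np.uint8)*s
    for nm,q,z in(('ply',ply,.01),('dark',dk,.04)):
        n,l,st,ce=cv2.connectedComponentsWithStats(q)
        k=1+np.argmax(st[1:,4]); 
        pts=np.argwhere(l==k)[:,::-1]; w=px2w(c,pts,z)[:,:2]
        r=cv2.minAreaRect((w*1000).astype(np.float32)); print(nm,st[k],px2w(c,[ce[k]],z)[0].round(4),r)
```

```text
white [313 187   2  33  61] [313.5 201.9] [ 0.5369 -0.1714  0.038 ]
white [212 189  12  35 252] [217.2 204.4] [0.5373 0.1361 0.038 ]
white [237 193   8  22 168] [240.6 204. ] [0.5366 0.0612 0.038 ]
white [259 193   8  22 165] [262.4 204.1] [ 0.5343 -0.0084  0.038 ]
white [281 193   9  22 174] [284.6 203.8] [ 0.5332 -0.079   0.038 ]
white [303 193   9  22 182] [306.8 203.4] [ 0.5325 -0.1496  0.038 ]
ply [154 183  16  26 220] [0.5779 0.3217 0.01  ] ((572.6326293945312, 322.2642822265625), (82.42212677001953, 49.14084243774414), 2.406670570373535)
dark [158 190   6  13  48] [0.5685 0.3152 0.04  ] ((569.0885620117188, 314.88946533203125), (16.600975036621094, 37.42029571533203), 78.45348358154297)
ply [155 224  23  27 201] [0.446  0.3081 0.01  ] ((436.88543701171875, 308.04730224609375), (48.2923469543457, 82.46656036376953), 67.45197296142578)
dark [163 233   7  12  44] [0.4329 0.3006 0.04  ] ((433.22125244140625, 300.33154296875), (11.840859413146973, 35.66981887817383), 65.97095489501953)
ply [351 219  17  27 252] [ 0.4418 -0.3145  0.01  ] ((437.2252502441406, -317.63623046875), (82.19508361816406, 49.54515838623047), 2.997190237045288)
dark [358 227   5  12  31] [ 0.4327 -0.3117  0.04  ] ((434.0484619140625, -310.8716735839844), (36.757911682128906, 11.503661155700684), 12.743474006652832)
```

View pics/c1.png

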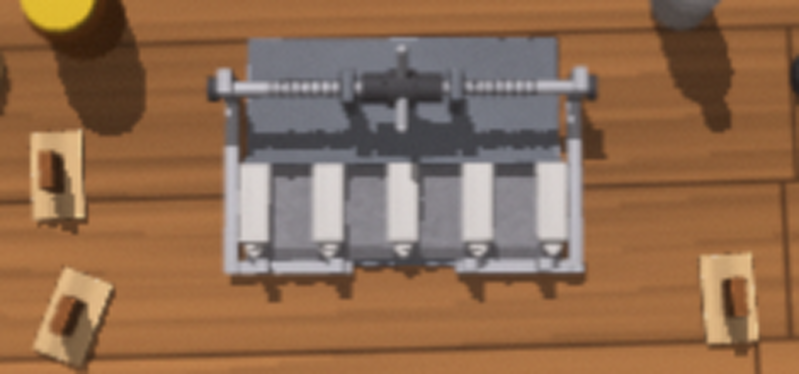

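```bash
python3 -m crank '[[0,0,-1,0.111,0],[0,0,-1,0.111,0],[0,0,-1,0.111,0],[1.5,-2.2,-1,0,0],[2.25,-3.3,-1,0,0],[2.25,-3.3,-1,0,0],[2.25,-3.3,0,0,0],[2.25,-3.3,0,0,0],[2.25,-3.3,0,0,0],[2.25,-3.3,0,0,0]]'; python3 -m crank '[[2.25,-3.3,0,0,0],[2.25,-3.3,0,0,0],[2.25,-3.3,0,0,0],[2.25,-3.3,0,0,0],[2.25,-3.3,0,0,0],[2.25,-3.3,0,0,0],[2.25,-3.3,0,0,0],[2.25,-3.3,0,0,0],[2.25,-3.3,0,0,0],[2.25,-3.3,0,0,0]]'; python3 -m crank '[[2.25,-3.3,0,0,0],[1.5,-2.2,0,0,0],[0,0,0,0,0],[0,0,0,0,0],[0,0,0,0,0],[0,0,0,0,0],[0,0,0,0,0],[0,0,0,0,0],[0,0,0,0,0],[0,0,0,0,0]]'
python3 - <<'E'
from h import *
s=ctrl.read_state();print(s['clock'],s['position'],np.round(s['ee_rot'],3).tolist(),s['finger_gap'],s['wrist_force'])
snap('wrist','w1.png')
E
```

```text
clock: 0.93
position: [0.348, -0.3752, 0.2559]
ee_rot: [[1.0, -0.019, -0.0], [-0.019, -1.0, 0.0], [-0.0, -0.0, -1.0]]
wrist_force: [1.0, -0.8, -0.2]
finger_gap: 0.0
clock: 1.77
position: [0.5791, -0.0492, 0.2558]
ee_rot: [[1.0, -0.018, -0.001], [-0.018, -1.0, 0.0], [-0.001, -0.0, -1.0]]
wrist_force: [1.4, -1.4, -0.2]
finger_gap: -0.0
clock: 2.6
position: [0.6168, 0.0026, 0.2562]
ee_rot: [[1.0, -0.019, 0.0], [-0.019, -1.0, -0.0], [0.0, 0.0, -1.0]]
wrist_force: [-0.3, 0.2, -0.5]
finger_gap: 0.0001
2.6 [0.6168083  0.00258035 0.2561976 ] [[1.0, -0.019, 0.0], [-0.019, -1.0, -0.0], [0.0, 0.0, -1.0]] 7.407972688738754e-05 [-0.30090694  0.15801167 -0.47210973]
```

View pics/w1.png

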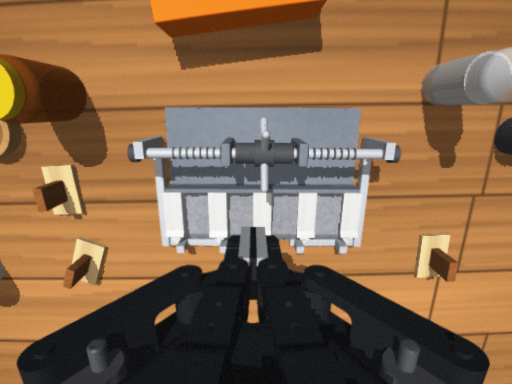

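Run:
```python
from h import *
im=cv2.imread('pics/w1.png'); c=cam('wrist'); hsv=cv2.cvtColor(im,cv2.COLOR_BGR2HSV)
m=((hsv[...,2]>205)&(hsv[...,1]<40)).astype(np.uint8); m[:188]=0;m[242:]=0;m[:,:164]=0;m[:,362:]=0
n,l,st,ce=cv2.connectedComponentsWithStats(m)
for i in range(1,n):
    if st[i,4]>60:
        x,y,w,h,a=st[i]; r=y+12; cols=np.where(l[r]==i)[0]; u=cols.mean(); 
        print(st[i],'mid',px2w(c,[[u,r]],.038)[0].round(4),'back',px2w(c,[[u,y-.5]],.038)[0].round(4),'front',px2w(c,[[u,y+h-.5]],.038)[0].round(4))
for P in([.117,.26],):pass
print('bar tip/bot', px2w(c,[[264,118]],.072),px2w(c,[[264,154]],.072))
cv2.imwrite('pics/w1c.png',cv2.resize(im[100:260,125:400],None,fx=2.9,fy=2.9,interpolation=cv2.INTER_CUBIC))
```

```text
[340 188  22  54 934] mid [ 0.5543 -0.1501  0.038 ] back [ 0.5744 -0.1484  0.038 ] front [ 0.483  -0.1565  0.038 ]
[164 192  20  50 858] mid [0.553  0.1301 0.038 ] back [0.5732 0.128  0.038 ] front [0.4886 0.1369 0.038 ]
[189 193  38  49 880] mid [0.5501 0.0609 0.038 ] back [0.5703 0.0597 0.038 ] front [0.4874 0.0645 0.038 ]
[253 193  18  42 599] mid [ 0.5488 -0.0082  0.038 ] back [ 0.5691 -0.0084  0.038 ] front [ 0.4986 -0.0077  0.038 ]
[297 193  38  49 885] mid [ 0.5474 -0.0789  0.038 ] back [ 0.5678 -0.0781  0.038 ] front [ 0.4846 -0.0814  0.038 ]
bar tip/bot [[ 0.68014356 -0.01238508  0.072     ]] [[ 0.63333032 -0.01204882  0.072     ]]
```

View pics/w1c.png

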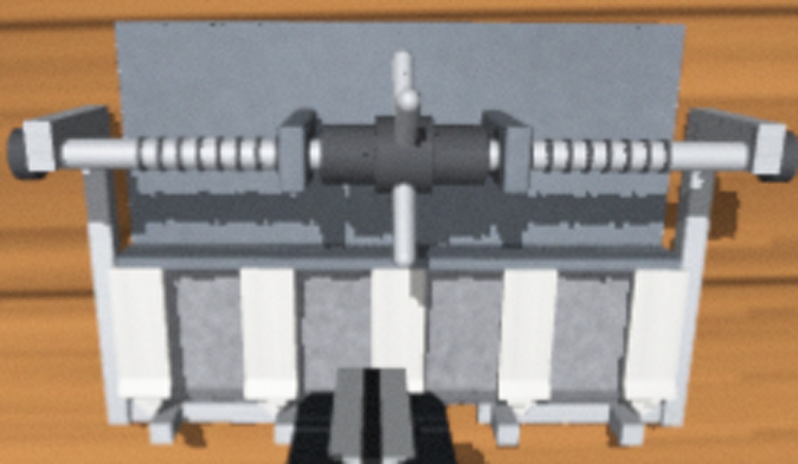

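Run:
```python
from h import *
c=cam('wrist')
# bar tips predicted vs angle
ax=np.array([.634,-.0101,.072])
for a in range(-45,50,10):
    t=np.deg2rad(a); P=[ax+.055*np.array([np.sin(t+k*np.pi/2),0,np.cos(t+k*np.pi/2)]) for k in(-1,0,1)]
    q=w2px(c,P); print(a,((q-[125,100])*2.9).round(0).tolist())
print(px2w(c,(np.array([[163,425],[285,425],[508,425],[627,425]])/2.9+[125,100]),.042).round(4))
```

```text
-45 [[397.0, 218.0], [403.0, 259.0], [401.0, 73.0]]
-35 [[397.0, 233.0], [403.0, 247.0], [401.0, 57.0]]
-25 [[398.0, 246.0], [404.0, 230.0], [400.0, 45.0]]
-15 [[399.0, 257.0], [404.0, 210.0], [399.0, 36.0]]
-5 [[399.0, 266.0], [404.0, 188.0], [398.0, 32.0]]
5 [[400.0, 271.0], [404.0, 164.0], [397.0, 32.0]]
15 [[401.0, 274.0], [403.0, 140.0], [397.0, 36.0]]
25 [[402.0, 273.0], [403.0, 116.0], [396.0, 43.0]]
35 [[402.0, 268.0], [402.0, 93.0], [396.0, 53.0]]
45 [[403.0, 259.0], [401.0, 73.0], [395.0, 65.0]]
[[ 0.4814  0.1216  0.042 ]
 [ 0.4803  0.0535  0.042 ]
 [ 0.4779 -0.0707  0.042 ]
 [ 0.4764 -0.1373  0.042 ]]
```

```bash
python3 -m crank '[[-2.6,0.6,0,0,0],[-2.6,0.6,0,0,0],[0,0,2,0,0],[0,0,3.2,0,0],[0,0,3.2,0,0],[0,0,3.2,0,0],[0,0,3.2,0,0],[0,0,1.4,0,0],[0,0,0,0,0],[0,0,0,0,0]]'; python3 -m crank '[[1,0,0,0,0],[1.2,0,0,0,0],[1.2,0,0,0,0],[1.2,0,0,0,0],[1.2,0,0,0,0],[1.2,0,0,0,0],[0.8,0,0,0,0],[0,0,0,0,0],[0,0,0,0,0],[0,0,0,0,0]]'
python3 - <<'E'
from h import *
im=snap('wrist'); cv2.imwrite('pics/w2.png',cv2.cvtColor(im,cv2.COLOR_RGB2BGR)); c=cam('wrist');print(c[3])
E
```

```text
clock: 3.48
position: [0.5645, -0.008, 0.0937]
ee_rot: [[1.0, -0.018, -0.001], [-0.018, -1.0, 0.0], [-0.001, -0.0, -1.0]]
wrist_force: [0.3, 0.3, 0.2]
finger_gap: -0.0003
clock: 4.32
position: [0.6425, -0.0093, 0.0945]
ee_rot: [[1.0, -0.018, 0.0], [-0.018, -1.0, -0.0], [0.0, 0.0, -1.0]]
wrist_force: [-0.4, -1.1, -0.4]
finger_gap: -0.0001
[ 0.71443999 -0.00982759  0.27129264]
```

View pics/w2.png

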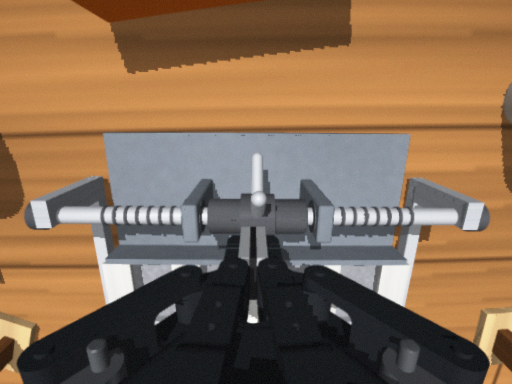

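```bash
cat >> h.py <<'E'
def bars(ax=(.634,-.0101,.072)):
    c=cam('wrist')
    for a in range(0,90,10):
        t=np.deg2rad(a); P=[np.array(ax)+.055*np.array([np.sin(t+k*np.pi/2),0,np.cos(t+k*np.pi/2)]) for k in(-1,0,1)]
        print(a,w2px(c,P).round(0).astype(int).tolist())
E
python3 -c "
from h import *
bars()"
```

```text
0 [[256, 276], [256, 251], [254, 147]]
10 [[256, 282], [255, 236], [254, 146]]
20 [[256, 287], [255, 220], [254, 148]]
30 [[256, 289], [255, 204], [254, 151]]
40 [[256, 290], [254, 188], [254, 156]]
50 [[256, 288], [254, 175], [254, 163]]
60 [[256, 283], [254, 164], [254, 170]]
70 [[256, 275], [254, 155], [254, 178]]
80 [[256, 264], [254, 150], [254, 187]]
```

Run:
```python
from h import *
c=cam('wrist')
print(px2w(c,[[39,216],[471,216]],.072))
K,d,R,t=c
t0=t+np.array([.6168-.6425,.0026+.0093,.2562-.0945])
print(px2w((K,d,R,t0),[[138.8,150],[390.5,150]],.072))
```

```text
[[ 0.63718061  0.16435742  0.072     ]
 [ 0.63082611 -0.18512162  0.072     ]]
[[ 0.64152747  0.15584159  0.072     ]
 [ 0.63554921 -0.18259781  0.072     ]]
```

```bash
python3 -m crank '[[0,0,-2.5,0,0],[0,0,-2.5,0,0],[0,0,0,0,0],[-2.6,0,0,0,0],[-2.6,0,0,0,0],[-2.6,0,0,0,0],[0,0,0,0,0],[0,0,2.5,0,0],[0,0,2.5,0,0],[0,0,0,0,0]]'; python3 -m crank '[[1,0,0,0,0],[1.2,0,0,0,0],[1.2,0,0,0,0],[1.2,0,0,0,0],[1.2,0,0,0,0],[1.2,0,0,0,0],[0.8,0,0,0,0],[0,0,0,0,0],[0,0,0,0,0],[0,0,0,0,0]]';python3 -m crank '[[0,0,-2.5,0,0],[0,0,-2.5,0,0],[0,0,0,0,0],[-2.6,0,0,0,0],[-2.6,0,0,0,0],[-2.6,0,0,0,0],[0,0,0,0,0],[0,0,2.5,0,0],[0,0,2.5,0,0],[0,0,0,0,0]]'; python3 -m crank '[[1,0,0,0,0],[1.2,0,0,0,0],[1.2,0,0,0,0],[1.2,0,0,0,0],[0.6,0,0,0,0],[0,0,0,0,0],[0,0,0,0,0],[0,0,0,0,0],[0,0,0,0,0],[0,0,0,0,0]]'
python3 - <<'E'
from h import *
snap('wrist','w3.png'); bars()
E
```

```text
clock: 5.2
position: [0.5616, -0.0078, 0.0904]
ee_rot: [[1.0, -0.018, -0.006], [-0.018, -1.0, 0.0], [-0.006, -0.0, -1.0]]
wrist_force: [-1.7, -0.7, -0.1]
finger_gap: -0.0003
clock: 6.03
position: [0.6424, -0.0093, 0.0943]
ee_rot: [[1.0, -0.018, -0.0], [-0.018, -1.0, -0.0], [-0.0, 0.0, -1.0]]
wrist_force: [-0.8, -0.4, -0.3]
finger_gap: -0.0
clock: 6.87
position: [0.5615, -0.0078, 0.0905]
ee_rot: [[1.0, -0.018, -0.007], [-0.018, -1.0, 0.0], [-0.007, -0.0, -1.0]]
wrist_force: [-1.8, -0.0, -1.0]
finger_gap: -0.0002
clock: 7.7
position: [0.6162, -0.0089, 0.0941]
ee_rot: [[1.0, -0.018, -0.0], [-0.018, -1.0, 0.0], [-0.0, -0.0, -1.0]]
wrist_force: [-0.6, 0.1, -0.1]
finger_gap: -0.0002
0 [[256, 249], [256, 211], [254, 110]]
10 [[256, 254], [255, 194], [254, 111]]
20 [[256, 258], [255, 177], [254, 115]]
30 [[256, 259], [255, 161], [254, 120]]
40 [[256, 258], [254, 145], [254, 126]]
50 [[256, 254], [254, 133], [254, 134]]
60 [[256, 248], [254, 123], [254, 142]]
70 [[256, 238], [254, 116], [254, 151]]
80 [[256, 225], [254, 112], [254, 160]]
```

View pics/w3.png

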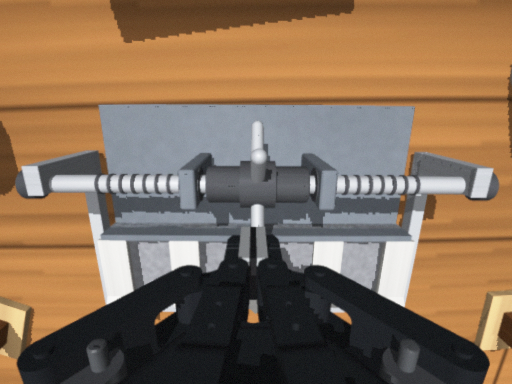

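```bash
python3 -m crank '[[0,0,-2.5,0,0],[0,0,-3,0,0],[0,0,-3,0,0],[0,0,-3,0,0],[0,0,-3,0,0],[0,0,-1.7,0,0],[0,0,0,0,0],[0,0,0,0,0],[0,0,0,0,0],[0,0,0,0,0]]'
python3 - <<'E'
from h import *
im=snap('wrist'); im=cv2.cvtColor(im,cv2.COLOR_RGB2BGR);cv2.imwrite('pics/w4full.png',im)
cv2.imwrite('pics/w4.png',cv2.resize(im[100:260,125:400],None,fx=2.9,fy=2.9,interpolation=cv2.INTER_CUBIC))
E
```

```text
clock: 8.58
position: [0.6156, -0.0088, 0.2542]
ee_rot: [[1.0, -0.018, -0.003], [-0.018, -1.0, 0.0], [-0.003, -0.0, -1.0]]
wrist_force: [-0.0, 0.3, -1.0]
finger_gap: 0.0001
```

View pics/w4.png

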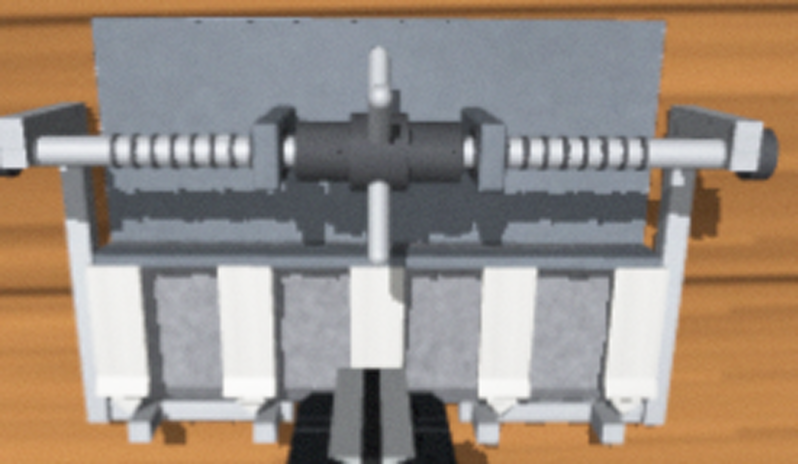

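```bash
python3 -m crank '[[-2.7,0.2,0,0,0],[-2.6,0,0,0,0],[0,0,2.7,0,0],[0,0,3,0,0],[0,0,3,0,0],[0,0,3,0,0],[0,0,3,0,0],[0,0,2.3,0,0],[0,0,0,0,0],[0,0,0,0,0]]'; python3 -m crank '[[0.5,0,0,0,0],[0.6,0,0,0,0],[0.6,0,0,0,0],[0.6,0,0,0,0],[0.3,0,0,0,0],[0,0,0,0,0],[0,0,0,0,0],[0,0,0,0,0],[0,0,0,0,0],[0,0,0,0,0]]';  python3 - <<'E'
from h import *
im=snap('wrist'); im=cv2.cvtColor(im,cv2.COLOR_RGB2BGR);cv2.imwrite('pics/w5full.png',im)
a=im[80:280,150:360]
s=cv2.cvtColor(snap('side'),cv2.COLOR_RGB2BGR)[130:250,190:310]
cv2.imwrite('pics/w5.png',np.hstack([cv2.resize(a,(390,371)),cv2.resize(s,(371,371),interpolation=cv2.INTER_CUBIC)])); bars()
E
```

```text
clock: 9.47
position: [0.5622, -0.0099, 0.0844]
ee_rot: [[1.0, -0.018, -0.004], [-0.018, -1.0, 0.0], [-0.004, -0.0, -1.0]]
wrist_force: [1.2, -1.1, 1.2]
finger_gap: -0.0001
clock: 10.3
position: [0.5894, -0.0104, 0.086]
ee_rot: [[1.0, -0.018, -0.0], [-0.018, -1.0, 0.0], [-0.0, -0.0, -1.0]]
wrist_force: [0.2, -0.6, -1.4]
finger_gap: -0.0001
0 [[254, 223], [252, 167], [251, 68]]
10 [[254, 228], [252, 148], [251, 71]]
20 [[254, 230], [251, 129], [251, 77]]
30 [[253, 230], [251, 112], [251, 84]]
40 [[253, 227], [251, 96], [251, 92]]
50 [[253, 221], [251, 83], [251, 101]]
60 [[253, 212], [251, 74], [252, 111]]
70 [[253, 200], [251, 69], [252, 122]]
80 [[252, 185], [251, 67], [252, 132]]
```

View pics/w5.png

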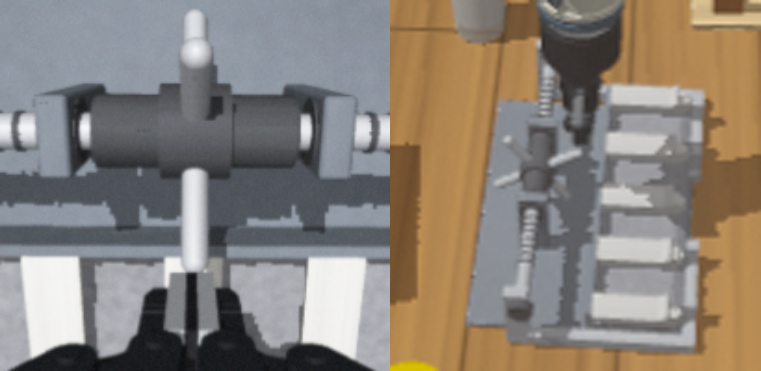

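```bash
python3 -m crank '[[0.5,0,0,0,0],[0.6,0,0,0,0],[0.6,0,0,0,0],[0.3,0,0,0,0],[0,0,0,0,0],[0,0,0,0,0],[0,0,0,0,0],[0,0,0,0,0],[0,0,0,0,0],[0,0,0,0,0]]';  python3 - <<'E'
from h import *
im=snap('wrist'); im=cv2.cvtColor(im,cv2.COLOR_RGB2BGR);cv2.imwrite('pics/w6full.png',im)
a=im[80:280,150:360]
s=cv2.cvtColor(snap('side'),cv2.COLOR_RGB2BGR)[130:250,190:310]
cv2.imwrite('pics/w6.png',np.hstack([cv2.resize(a,(390,371)),cv2.resize(s,(371,371),interpolation=cv2.INTER_CUBIC)])); bars()
E
```

```text
clock: 11.23
position: [0.6096, -0.0108, 0.086]
ee_rot: [[1.0, -0.018, -0.0], [-0.018, -1.0, 0.0], [-0.0, -0.0, -1.0]]
wrist_force: [0.6, 0.2, 1.1]
finger_gap: 0.0003
0 [[254, 247], [252, 204], [251, 100]]
10 [[254, 252], [252, 187], [251, 102]]
20 [[254, 255], [251, 168], [251, 106]]
30 [[253, 257], [251, 151], [251, 111]]
40 [[253, 255], [251, 135], [251, 118]]
50 [[253, 251], [251, 122], [252, 126]]
60 [[253, 244], [251, 111], [252, 135]]
70 [[253, 234], [251, 105], [252, 145]]
80 [[252, 220], [251, 101], [252, 155]]
```

View pics/w6.png

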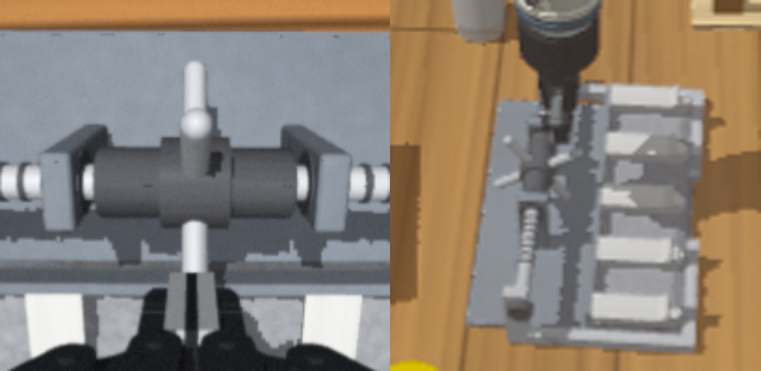

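Run:
```python
from h import *
p=ctrl.read_state()['position']; c=cam('wrist'); s=cam('side')
for dz in(0,.02,.04): 
  q=p+[0,0,dz]; a=w2px(c,[q])[0]; b=w2px(s,[q])[0]; print(dz,a,(a-[150,80])*[390/210,371/200],b,(b-[190,130])*371/120)
b=w2px(s,[[.634,-.0101,.072]])[0]; print(b,(b-[190,130])*371/120)
s2=cv2.cvtColor(snap('side'),cv2.COLOR_RGB2BGR)[120:210,215:305]
cv2.imwrite('pics/s7.png',cv2.resize(s2,(720,720),interpolation=cv2.INTER_CUBIC)[:600])
```

```text
0 [253.76142547 217.58759359] [192.69979016 255.2249861 ] [244.91179346 181.95246457] [169.76896144 160.61970296]
0.02 [253.8865312  229.53391401] [192.93212938 277.38541049] [244.8044271  177.79769792] [169.43702044 147.77454939]
0.04 [254.04286458 244.47443627] [193.2224628  305.10007928] [244.69517837 173.555544  ] [169.09925979 134.65922352]
[237.26181431 184.69073394] [146.11777591 169.08551911]
```

View pics/s7.png

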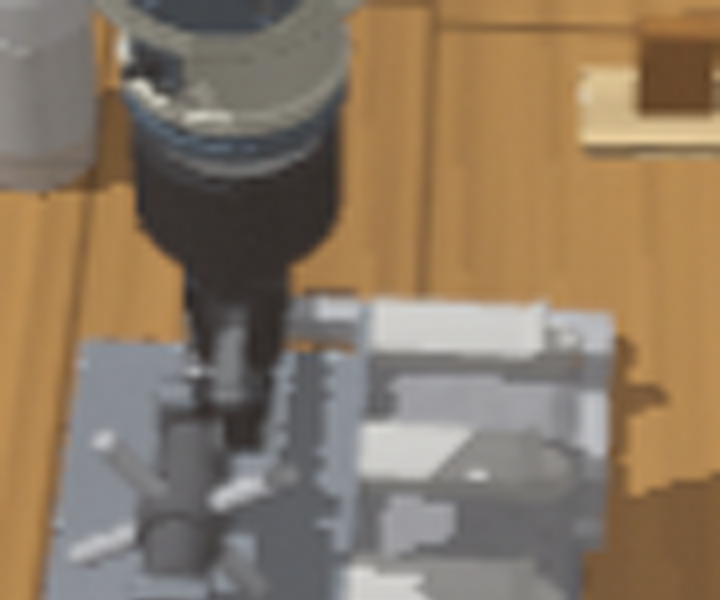

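```bash
python3 -m crank '[[0,0,-2.5,0,0],[0,0,-2.5,0,0],[-2.3,0,0,0,0],[-2.5,0,0,0,0],[0,0,0,0,0],[0,0,2.5,0,0],[0,0,2.5,0,0],[0,0,2.5,0,0],[0,0,0,0,0],[0,0,0,0,0]]'; python3 -m crank '[[0.5,0,0,0,0],[0.6,0,0,0,0],[0.8,0,0,0,0],[0.8,0,0,0,0],[0.6,0,0,0,0],[0.4,0,0,0,0],[0,0,0,0,0],[0,0,0,0,0],[0,0,0,0,0],[0,0,0,0,0]]';  python3 - <<'E'
from h import *
im=snap('wrist'); im=cv2.cvtColor(im,cv2.COLOR_RGB2BGR)
a=im[80:280,150:360]
s=cv2.cvtColor(snap('side'),cv2.COLOR_RGB2BGR)[120:210,215:305]
cv2.imwrite('pics/w8.png',np.hstack([cv2.resize(a,(390,371)),cv2.resize(s,(371,371),interpolation=cv2.INTER_CUBIC)])); bars()
E
```

```text
clock: 12.22
position: [0.5609, -0.0098, 0.0602]
ee_rot: [[1.0, -0.018, -0.003], [-0.018, -1.0, 0.0], [-0.003, -0.0, -1.0]]
wrist_force: [-0.2, -0.1, 0.4]
finger_gap: 0.0002
clock: 13.05
position: [0.5996, -0.0106, 0.0615]
ee_rot: [[1.0, -0.018, 0.002], [-0.018, -1.0, -0.0], [0.002, 0.0, -1.0]]
wrist_force: [0.2, -0.0, -0.6]
finger_gap: 0.0001
0 [[254, 251], [252, 200], [250, 79]]
10 [[254, 257], [251, 179], [250, 83]]
20 [[254, 261], [251, 156], [251, 88]]
30 [[254, 263], [251, 135], [251, 95]]
40 [[253, 262], [250, 116], [251, 104]]
50 [[253, 257], [250, 100], [251, 114]]
60 [[253, 249], [250, 89], [252, 124]]
70 [[253, 236], [250, 82], [252, 135]]
80 [[252, 220], [250, 79], [252, 147]]
```

View pics/w8.png

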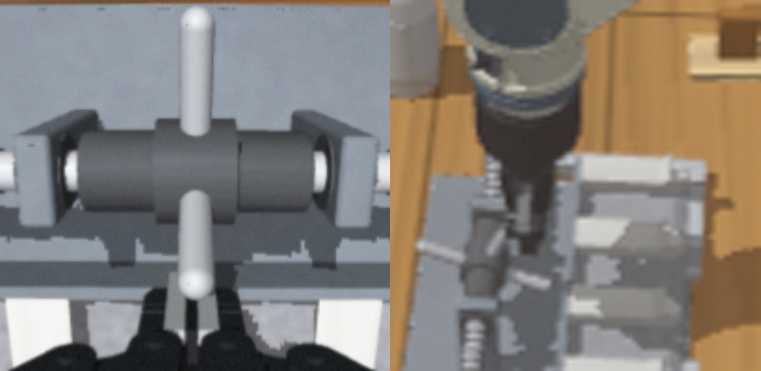

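```bash
python3 -m crank '[[0,0,-1.5,0,0],[0,0,-1.5,0,0],[0,0,0,0,0],[0.6,0,0,0,0],[1,0,0,0,0],[1,0,0,0,0],[1,0,0,0,0],[1,0,0,0,0],[0.4,0,0,0,0],[0,0,0,0,0]]'; python3 -m crank '[[0,0,-2.5,0,0],[0,0,-2.5,0,0],[0,0,-1,0,0],[0,0,0,0,0],[0,0,0,0,0],[0,0,0,0,0],[0,0,0,0,0],[0,0,0,0,0],[0,0,0,0,0],[0,0,0,0,0]]';  python3 - <<'E'
from h import *
im=snap('wrist'); im=cv2.cvtColor(im,cv2.COLOR_RGB2BGR)
cv2.imwrite('pics/w9.png',im); bars()
E
```

```text
clock: 13.98
position: [0.65, -0.0115, 0.0906]
ee_rot: [[1.0, -0.018, 0.0], [-0.018, -1.0, -0.0], [0.0, 0.0, -1.0]]
wrist_force: [-0.4, -0.6, 0.4]
finger_gap: -0.0001
clock: 14.82
position: [0.6484, -0.0114, 0.1504]
ee_rot: [[1.0, -0.018, -0.001], [-0.018, -1.0, 0.0], [-0.001, -0.0, -1.0]]
wrist_force: [-0.2, -0.8, 0.1]
finger_gap: 0.0001
0 [[253, 250], [252, 223], [251, 146]]
10 [[253, 254], [252, 212], [251, 146]]
20 [[253, 257], [252, 200], [251, 147]]
30 [[253, 258], [252, 188], [252, 150]]
40 [[253, 257], [252, 177], [252, 154]]
50 [[253, 254], [251, 167], [252, 159]]
60 [[253, 249], [251, 159], [252, 165]]
70 [[253, 242], [251, 152], [252, 172]]
80 [[253, 234], [251, 148], [252, 179]]
```

View pics/w9.png

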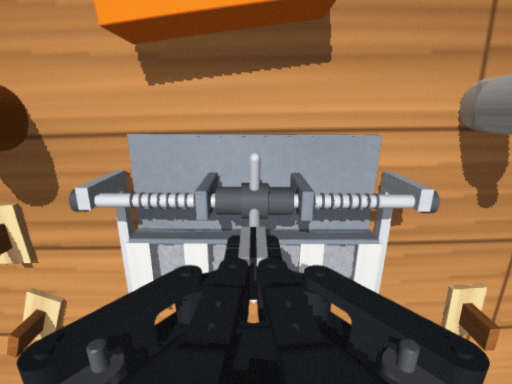

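```bash
cp pics/w9.png pics/ref.png; python3 -m crank '[[-2.6,0,0,0,0],[-2.6,0,0,0,0],[-2.2,0,0,0,0],[0,0,0,0,0],[0,0,2,0,0],[0,0,2,0,0],[0,0,2,0,0],[0,0,0,0,0],[0,0,0,0,0],[0,0,0,0,0]]'; python3 -m crank '[[1,0,0,0,0],[1.2,0,0,0,0],[1.2,0,0,0,0],[1.2,0,0,0,0],[1.2,0,0,0,0],[1.2,0,0,0,0],[0.2,0,0,0,0],[0,0,0,0,0],[0,0,0,0,0],[0,0,0,0,0]]'; python3 -m crank '[[0,0,-2.5,0,0],[0,0,-2.5,0,0],[0,0,-1,0,0],[0,0,0,0,0],[0,0,0,0,0],[0,0,0,0,0],[0,0,0,0,0],[0,0,0,0,0],[0,0,0,0,0],[0,0,0,0,0]]';  python3 - <<'E'
from h import *
im=cv2.cvtColor(snap('wrist'),cv2.COLOR_RGB2BGR)
cv2.imwrite('pics/w10.png',im)
ref=cv2.imread('pics/ref.png')
c=cam('wrist')
for n,i in(('ref',ref),('now',im)):
    g=cv2.cvtColor(i,cv2.COLOR_BGR2GRAY)
    print(n,'col bars',g[130:246:4,253:258].mean(1).round(0).astype(int).tolist())
    # end blocks bright at row ~200
    r=g[197:205].mean(0); print('L',r[60:100:2].astype(int).tolist(),'R',r[400:446:2].astype(int).tolist())
E
```

```text
clock: 15.7
position: [0.5757, -0.0101, 0.0918]
ee_rot: [[1.0, -0.018, 0.001], [-0.018, -1.0, -0.0], [0.001, 0.0, -1.0]]
wrist_force: [-0.1, 0.6, 0.5]
finger_gap: 0.0
clock: 16.53
position: [0.6462, -0.0114, 0.0912]
ee_rot: [[1.0, -0.018, -0.0], [-0.018, -1.0, 0.0], [-0.0, -0.0, -1.0]]
wrist_force: [0.1, 0.3, -0.4]
finger_gap: -0.0
clock: 17.37
position: [0.6464, -0.0114, 0.1503]
ee_rot: [[1.0, -0.018, -0.001], [-0.018, -1.0, 0.0], [-0.001, -0.0, -1.0]]
wrist_force: [0.9, -0.1, 0.1]
finger_gap: -0.0002
ref col bars [101, 114, 154, 154, 152, 153, 198, 223, 184, 185, 184, 183, 182, 183, 183, 137, 98, 112, 105, 97, 168, 171, 171, 172, 147, 64, 65, 59, 58]
L [128, 128, 128, 128, 124, 93, 93, 93, 129, 214, 220, 220, 220, 220, 208, 84, 70, 133, 219, 220] R [220, 221, 221, 221, 221, 221, 220, 179, 99, 106, 202, 217, 217, 217, 217, 213, 139, 97, 98, 99, 124, 129, 129]
now col bars [90, 153, 152, 154, 151, 158, 225, 195, 183, 185, 183, 183, 181, 182, 180, 89, 104, 110, 101, 111, 171, 171, 171, 172, 146, 65, 63, 56, 56]
L [131, 129, 129, 129, 119, 91, 89, 91, 129, 214, 220, 220, 221, 221, 208, 81, 73, 161, 200, 204] R [215, 215, 214, 215, 214, 215, 214, 187, 102, 105, 198, 217, 216, 217, 216, 213, 139, 97, 98, 98, 119, 128, 128]
```

Run:
```python
from h import *
m=ctrl.camera_model('wrist');T=np.linalg.inv(np.array(m['T_tool_cam']))
for hx in(.0,.006,.011):
  for d in(0,.01,.02,.03):
    p=T[:3,:3]@[hx,0,-d]+T[:3,3]; q=cv2.projectPoints((p*[1,-1,-1])[None],np.zeros(3),np.zeros(3),m['camera_matrix'],m['dist'])[0]; print(hx,d,q.round(1).ravel())
im=cv2.imread('pics/w10.png');g=cv2.cvtColor(im,cv2.COLOR_BGR2GRAY)
print([(v,g[v,238:270:2].tolist()) for v in range(222,266,6)])
print([ (k,ctrl.read_state()[k]) for k in('qpos',)])
```

```text
0.0 0 [253.8 217.6]
0.0 0.01 [253.8 223.2]
0.0 0.02 [253.9 229.5]
0.0 0.03 [254.  236.6]
0.006 0 [253.8 209.6]
0.006 0.01 [253.8 214.9]
0.006 0.02 [253.9 220.8]
0.006 0.03 [254.  227.4]
0.011 0 [253.8 202.8]
0.011 0.01 [253.8 207.8]
0.011 0.02 [253.9 213.3]
0.011 0.03 [254.  219.5]
[(222, [80, 84, 80, 83, 81, 89, 168, 188, 183, 163, 135, 89, 88, 80, 82, 81]), (228, [98, 102, 128, 126, 130, 127, 66, 22, 24, 111, 129, 128, 126, 123, 54, 53]), (234, [76, 109, 129, 129, 131, 131, 67, 22, 24, 109, 131, 128, 127, 125, 58, 41]), (240, [30, 112, 131, 130, 129, 129, 53, 22, 26, 87, 131, 131, 130, 131, 76, 24]), (246, [39, 123, 131, 130, 128, 129, 50, 21, 21, 83, 130, 133, 127, 129, 112, 29]), (252, [69, 128, 130, 130, 130, 123, 38, 21, 22, 69, 128, 132, 131, 127, 124, 38]), (258, [41, 87, 131, 181, 187, 180, 53, 39, 36, 89, 191, 189, 155, 128, 63, 31]), (264, [23, 23, 27, 27, 28, 90, 64, 41, 39, 120, 96, 27, 32, 27, 28, 33])]
[('qpos', array([-3.60887280e-02,  5.05711569e-01,  1.61160417e+00,  2.02476079e-05,
        1.02505438e+00,  1.55296882e+00]))]
```

```bash
python3 -m crank '[[-2.6,0,0,0,0],[-2.6,0,0,0,0],[-1.8,0,0,0,0],[0,0,0,0,0],[0,0,2,0,0],[0,0,2.5,0,0],[0,0,2.5,0,0],[0,0,1.5,0,0],[0,0,0,0,0],[0,0,0,0,0]]'; python3 -m crank '[[1,0,0,0,0],[1.2,0,0,0,0],[1.2,0,0,0,0],[1.2,0,0,0,0],[1.2,0,0,0,0],[1.2,0,0,0,0],[0,0,0,0,0],[0,0,0,0,0],[0,0,0,0,0],[0,0,0,0,0]]'; python3 -m crank '[[0,0,-2.5,0,0],[0,0,-2.5,0,0],[0,0,-2.5,0,0],[0,0,-1,0,0],[0,0,0,0,0],[0,0,0,0,0],[0,0,0,0,0],[0,0,0,0,0],[0,0,0,0,0],[0,0,0,0,0]]';  python3 - <<'E'
from h import *
im=cv2.cvtColor(snap('wrist'),cv2.COLOR_RGB2BGR)
cv2.imwrite('pics/w11.png',im)
g=cv2.cvtColor(im,cv2.COLOR_BGR2GRAY)
print('col bars',g[130:246:4,253:258].mean(1).round(0).astype(int).tolist())
r=g[197:205].mean(0); print('L',r[60:100:2].astype(int).tolist(),'R',r[400:446:2].astype(int).tolist())
bars()
E
```

```text
clock: 18.25
position: [0.5768, -0.0101, 0.0655]
ee_rot: [[1.0, -0.018, -0.001], [-0.018, -1.0, 0.0], [-0.001, -0.0, -1.0]]
wrist_force: [0.3, -0.0, 0.1]
finger_gap: -0.0003
clock: 19.08
position: [0.6469, -0.0114, 0.0667]
ee_rot: [[1.0, -0.018, 0.001], [-0.018, -1.0, -0.0], [0.001, 0.0, -1.0]]
wrist_force: [-0.3, 0.2, -0.8]
finger_gap: 0.0
clock: 19.92
position: [0.6461, -0.0114, 0.1498]
ee_rot: [[1.0, -0.018, -0.002], [-0.018, -1.0, 0.0], [-0.002, -0.0, -1.0]]
wrist_force: [-0.1, 0.3, -1.1]
finger_gap: -0.0003
col bars [95, 152, 152, 153, 152, 151, 198, 203, 203, 193, 219, 210, 134, 133, 131, 131, 127, 109, 104, 92, 80, 203, 207, 205, 176, 67, 66, 58, 57]
L [130, 129, 129, 119, 91, 89, 90, 123, 213, 219, 220, 220, 219, 209, 88, 70, 106, 184, 202, 202] R [214, 214, 214, 215, 214, 214, 214, 213, 179, 90, 101, 204, 217, 216, 217, 216, 212, 134, 97, 96, 98, 120, 129]
0 [[253, 249], [252, 221], [251, 144]]
10 [[253, 253], [252, 209], [251, 143]]
20 [[253, 255], [252, 197], [251, 145]]
30 [[253, 256], [252, 185], [252, 148]]
40 [[253, 255], [251, 174], [252, 152]]
50 [[253, 252], [251, 164], [252, 157]]
60 [[253, 247], [251, 156], [252, 163]]
70 [[253, 240], [251, 150], [252, 170]]
80 [[252, 231], [251, 146], [252, 177]]
```

```bash
python3 -m crank '[[-2.6,0,0,0,0],[-2.6,0,0,0,0],[-2.4,0,0,0,0],[0,0,0,0,0],[0,0,2,0,0],[0,0,2.5,0,0],[0,0,2.5,0,0],[0,0,1.5,0,0],[0,0,0,0,0],[0,0,0,0,0]]'; python3 -m crank '[[1,0,0,0,0],[1.2,0,0,0,0],[1.2,0,0,0,0],[1.2,0,0,0,0],[1.2,0,0,0,0],[1.2,0,0,0,0],[1.2,0,0,0,0],[0.7,0,0,0,0],[0,0,0,0,0],[0,0,0,0,0]]'; python3 -m crank '[[0,0,-2.5,0,0],[0,0,-2.5,0,0],[0,0,-2.5,0,0],[-1.4,0,-1,0,0],[0,0,0,0,0],[0,0,0,0,0],[0,0,0,0,0],[0,0,0,0,0],[0,0,0,0,0],[0,0,0,0,0]]';  python3 - <<'E'
from h import *
im=cv2.cvtColor(snap('wrist'),cv2.COLOR_RGB2BGR)
cv2.imwrite('pics/w12.png',im)
g=cv2.cvtColor(im,cv2.COLOR_BGR2GRAY)
print('col bars',g[130:246:4,253:258].mean(1).round(0).astype(int).tolist())
r=g[197:205].mean(0); print('L',r[60:100:2].astype(int).tolist(),'R',r[400:446:2].astype(int).tolist())
bars()
E
```

```text
clock: 20.8
position: [0.5706, -0.01, 0.0654]
ee_rot: [[1.0, -0.018, -0.002], [-0.018, -1.0, 0.0], [-0.002, -0.0, -1.0]]
wrist_force: [0.1, -0.0, 0.8]
finger_gap: -0.0
clock: 21.63
position: [0.6612, -0.0117, 0.0671]
ee_rot: [[1.0, -0.018, 0.003], [-0.018, -1.0, -0.0], [0.003, 0.0, -1.0]]
wrist_force: [-1.1, 0.1, 0.1]
finger_gap: 0.0
clock: 22.47
position: [0.6455, -0.0114, 0.15]
ee_rot: [[1.0, -0.018, -0.001], [-0.018, -1.0, 0.0], [-0.001, -0.0, -1.0]]
wrist_force: [0.2, -0.5, -0.6]
finger_gap: 0.0
col bars [100, 150, 152, 152, 152, 152, 153, 183, 227, 178, 159, 159, 158, 158, 157, 146, 102, 106, 102, 87, 177, 192, 192, 192, 163, 65, 65, 57, 58]
L [129, 129, 112, 89, 87, 89, 136, 217, 218, 220, 221, 220, 195, 83, 72, 154, 191, 193, 193, 194] R [208, 208, 209, 208, 207, 208, 208, 208, 208, 190, 106, 103, 193, 217, 216, 216, 216, 214, 149, 96, 97, 97, 114]
0 [[253, 248], [252, 220], [251, 143]]
10 [[253, 252], [252, 208], [251, 143]]
20 [[253, 254], [252, 196], [251, 144]]
30 [[253, 255], [252, 184], [252, 147]]
40 [[253, 254], [251, 173], [252, 151]]
50 [[253, 251], [251, 163], [252, 156]]
60 [[253, 246], [251, 155], [252, 162]]
70 [[253, 239], [251, 149], [252, 169]]
80 [[252, 231], [251, 145], [252, 176]]
```

```bash
python3 -m crank '[[-2.6,0,0,0,0],[-2.6,0,0,0,0],[-2.3,0,0,0,0],[0,0,0,0,0],[0,0,2,0,0],[0,0,2.5,0,0],[0,0,2.5,0,0],[0,0,1.5,0,0],[0,0,0,0,0],[0,0,0,0,0]]'; python3 -m crank '[[1,0,0,0,0],[1.2,0,0,0,0],[1.2,0,0,0,0],[1.2,0,0,0,0],[1.2,0,0,0,0],[1.2,0,0,0,0],[1.2,0,0,0,0],[0.7,0,0,0,0],[0,0,0,0,0],[0,0,0,0,0]]'; python3 -m crank '[[0,0,-2.5,0,0],[0,0,-2.5,0,0],[0,0,-2.5,0,0],[-1.4,0,-1,0,0],[0,0,0,0,0],[0,0,0,0,0],[0,0,0,0,0],[0,0,0,0,0],[0,0,0,0,0],[0,0,0,0,0]]';  python3 - <<'E'
from h import *
im=cv2.cvtColor(snap('wrist'),cv2.COLOR_RGB2BGR)
cv2.imwrite('pics/w13.png',im)
g=cv2.cvtColor(im,cv2.COLOR_BGR2GRAY)
print('col bars',g[130:246:4,253:258].mean(1).round(0).astype(int).tolist())
r=g[197:205].mean(0); print('L',r[60:100:2].astype(int).tolist(),'R',r[400:446:2].astype(int).tolist())
E
```

```text
clock: 23.35
position: [0.5707, -0.01, 0.0653]
ee_rot: [[1.0, -0.018, -0.002], [-0.018, -1.0, 0.0], [-0.002, -0.0, -1.0]]
wrist_force: [-0.5, -0.5, 1.6]
finger_gap: 0.0001
clock: 24.18
position: [0.6611, -0.0117, 0.067]
ee_rot: [[1.0, -0.018, 0.003], [-0.018, -1.0, -0.0], [0.003, 0.0, -1.0]]
wrist_force: [-0.2, -1.0, 0.2]
finger_gap: 0.0002
clock: 25.02
position: [0.6455, -0.0114, 0.15]
ee_rot: [[1.0, -0.018, -0.001], [-0.018, -1.0, 0.0], [-0.001, -0.0, -1.0]]
wrist_force: [-0.5, -0.2, 0.0]
finger_gap: 0.0001
col bars [99, 152, 154, 152, 151, 152, 153, 183, 227, 178, 159, 158, 159, 158, 157, 147, 104, 106, 99, 89, 177, 191, 192, 191, 162, 64, 65, 58, 58]
L [129, 109, 89, 87, 88, 141, 217, 218, 220, 220, 220, 190, 79, 73, 157, 190, 192, 192, 194, 194] R [208, 209, 208, 208, 208, 208, 208, 208, 208, 208, 190, 106, 100, 185, 216, 216, 216, 217, 214, 155, 98, 96, 97]
```

```bash
python3 -m crank '[[-2.6,0,0,0,0],[-2.6,0,0,0,0],[-2.3,0,0,0,0],[0,0,0,0,0],[0,0,2,0,0],[0,0,2.5,0,0],[0,0,2.5,0,0],[0,0,1.5,0,0],[0,0,0,0,0],[0,0,0,0,0]]'; python3 -m crank '[[1,0,0,0,0],[1.2,0,0,0,0],[1.2,0,0,0,0],[0.8,0,0,0,0],[0.3,0,0,0,0],[0.2,0,0,0,0],[0,0,0,0,0],[0,0,0,0,0],[0,0,0,0,0],[0,0,0,0,0]]'; python3 -m crank '[[0.1,0,0,0,0],[0.1,0,0,0,0],[0.1,0,0,0,0],[0.1,0,0,0,0],[0.1,0,0,0,0],[0,0,0,0,0],[0,0,0,0,0],[0,0,0,0,0],[0,0,0,0,0],[0,0,0,0,0]]';python3 -m crank '[[0.1,0,0,0,0],[0.1,0,0,0,0],[0.1,0,0,0,0],[0.1,0,0,0,0],[0.1,0,0,0,0],[0,0,0,0,0],[0,0,0,0,0],[0,0,0,0,0],[0,0,0,0,0],[0,0,0,0,0]]'
```

```text
clock: 25.9
position: [0.5707, -0.01, 0.0653]
ee_rot: [[1.0, -0.018, -0.002], [-0.018, -1.0, 0.0], [-0.002, -0.0, -1.0]]
wrist_force: [0.1, 0.0, 1.1]
finger_gap: 0.0001
clock: 26.73
position: [0.6177, -0.0108, 0.066]
ee_rot: [[1.0, -0.018, 0.0], [-0.018, -1.0, 0.0], [0.0, -0.0, -1.0]]
wrist_force: [0.2, 0.3, 0.5]
finger_gap: -0.0003
clock: 27.57
position: [0.6192, -0.011, 0.0657]
ee_rot: [[1.0, -0.018, -0.007], [-0.018, -1.0, 0.0], [-0.007, 0.0, -1.0]]
wrist_force: [-12.1, 0.1, 10.2]
finger_gap: 0.0001
clock: 28.4
position: [0.619, -0.011, 0.0656]
ee_rot: [[1.0, -0.018, -0.017], [-0.018, -1.0, 0.0], [-0.017, 0.0, -1.0]]
wrist_force: [-29.5, -0.8, 23.8]
finger_gap: -0.0
```

```bash
cat >> h.py <<'E'
def board(name,exy,r=.09,z=.01,save=None):
    c=cam(name); im=cv2.cvtColor(snap(name),cv2.COLOR_RGB2BGR)
    if save: cv2.imwrite('pics/'+save,im)
    hsv=cv2.cvtColor(im,cv2.COLOR_BGR2HSV)
    V,U=np.mgrid[:384,:512]; w=px2w(c,np.c_[U.ravel(),V.ravel()],z)[:,:2].reshape(384,512,2)
    near=np.hypot(w[...,0]-exy[0],w[...,1]-exy[1])<r
    m=((hsv[...,2]>165)&(hsv[...,1]<125)&(hsv[...,0]>8)&(hsv[...,0]<30)&near).astype(np.uint8)
    m=cv2.morphologyEx(m,cv2.MORPH_OPEN,np.ones((3,3),np.uint8))
    n,l,st,ce=cv2.connectedComponentsWithStats(m)
    P=w[(l>0)&np.isin(l,[i for i in range(1,n) if st[i,4]>25])]*1000
    (cx,cy),(a,b),ang=cv2.minAreaRect(P.astype(np.float32))
    if a<b: a,b,ang=b,a,ang+90
    ang=(ang+90)%180-90
    s=ctrl.read_state(); p=s['position']*1000; tx=np.array(s['ee_rot'])[:2,0]; ty=np.array(s['ee_rot'])[:2,1]
    d=np.array([cx,cy])-p[:2]; tyaw=np.degrees(np.arctan2(tx[1],tx[0]))
    print('board c',round(cx,1),round(cy,1),'size',round(a,1),round(b,1),'yaw',round(ang,2),'| toolshift cm',(d@tx/10).round(2),(d@ty/10).round(2),'turn rad',round(np.radians(tyaw-ang),3),'z',p[2].round(1),'t',s['clock'])
E
python3 -m crank '[[-0.8,0,0,0,0],[-1,0,0,0,0],[0,0,0,0,0],[0,0,-3,0,0],[0,0,-3,0,0],[0,0,-3,0,0],[0,-2,-3,0,0],[0,-3.5,-2,0,5],[0,-4,-1,0,5],[0,-4,0,0,5]]';python3 -m crank '[[0,-4,0,0,5],[0,-4,0,0,5],[0,-4,0,0,5],[-0.5,-4,0,0,5],[-0.5,-2.5,0,0,5],[0,0,0,0,5],[0,0,0,0,5],[0,0,0,0,5],[0,0,0,0,5],[0,0,0,0,5]]'; python3 -c "
from h import *
board('wrist',(.5726,.3223),save='w14.png')"
```

```text
clock: 29.23
position: [0.6148, 0.1257, 0.2199]
ee_rot: [[1.0, -0.02, 0.007], [-0.02, -1.0, 0.001], [0.007, -0.001, -1.0]]
wrist_force: [1.7, 0.6, 0.4]
finger_gap: 0.0357
clock: 30.07
position: [0.606, 0.3081, 0.2161]
ee_rot: [[1.0, -0.02, 0.0], [-0.02, -1.0, -0.0], [0.0, 0.0, -1.0]]
wrist_force: [-0.7, 0.2, 0.1]
finger_gap: 0.0499
board c 571.1 322.3 size 84.9 50.4 yaw 1.79 | toolshift cm -3.52 -1.35 turn rad -0.051 z 216.1 t 30.1167
```

```bash
python3 -m crank '[[-1.8,-0.7,0,-0.051,5],[-1.7,-0.65,0,0,5],[0,0,2.5,0,5],[0,0,3,0,5],[0,0,3,0,5],[0,0,3,0,5],[0,0,3,0,5],[0,0,2,0,5],[0,0,0,0,5],[0,0,0,0,5]]'; python3 -m crank '[[0,0,0.5,0,5],[0,0,0.5,0,5],[0,0,0.5,0,5],[0,0,0.4,0,5],[0,0,0,0,5],[0,0,0,0,5],[0,0,0,0,5],[0,0,0,0,5],[0,0,0,0,5],[0,0,0,0,5]]'
python3 - <<'E'
from h import *
# side view of gripper vs board
p=ctrl.read_state()['position'];s=cam('side');b=w2px(s,[p,p+[0,0,.03],p*[1,1,0]]);print(b)
im=cv2.cvtColor(snap('side'),cv2.COLOR_RGB2BGR); u,v=b[0].astype(int)
cv2.imwrite('pics/s15.png',cv2.resize(im[v-45:v+25,u-35:u+35],(560,560),interpolation=cv2.INTER_CUBIC))
E
```

```text
clock: 30.95
position: [0.5702, 0.3216, 0.0504]
ee_rot: [[0.999, 0.032, -0.002], [0.032, -0.999, -0.001], [-0.002, 0.001, -1.0]]
wrist_force: [-0.4, 0.5, 0.4]
finger_gap: 0.0502
clock: 31.78
position: [0.5706, 0.3227, 0.0322]
ee_rot: [[0.999, 0.033, 0.0], [0.033, -0.999, 0.0], [0.0, -0.0, -1.0]]
wrist_force: [0.4, -0.8, -0.8]
finger_gap: 0.05
[[251.82193799 286.3786571 ]
 [251.75549889 281.29135005]
 [251.89091415 291.63133373]]
```

View pics/s15.png

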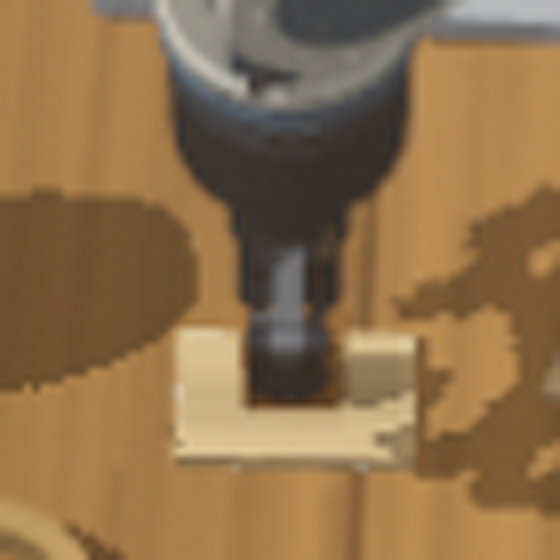

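```bash
python3 -m crank '[[0,0,0.5,0,5],[0,0,0.5,0,5],[0,0,0.5,0,5],[0,0,0.3,0,5],[0,0,0,0,5],[0,0,0,0,5],[0,0,0,0,5],[0,0,0,0,5],[0,0,0,0,5],[0,0,0,0,5]]'; python3 -m crank '[[0,0,0.4,0,5],[0,0,0.4,0,5],[0,0,0.2,0,5],[0,0,0.2,0,5],[0,0,0,0,5],[0,0,0,0,5],[0,0,0,0,5],[0,0,0,0,5],[0,0,0,0,5],[0,0,0,0,5]]'
python3 - <<'E'
from h import *
s=cam('side')
for z in(.02,.03,.04,.05,.06): print(z,w2px(s,[[.5706,.352,z],[.5706,.358,z]]).round(1).tolist())
E
```

```text
clock: 32.67
position: [0.5706, 0.3228, 0.0143]
ee_rot: [[0.999, 0.033, 0.0], [0.033, -0.999, 0.0], [0.0, -0.0, -1.0]]
wrist_force: [0.0, 0.8, -0.0]
finger_gap: 0.0499
clock: 33.5
position: [0.5706, 0.3227, 0.0022]
ee_rot: [[0.999, 0.033, 0.0], [0.033, -0.999, 0.0], [0.0, -0.0, -1.0]]
wrist_force: [-0.3, 0.7, 0.0]
finger_gap: 0.0502
0.02 [[251.3, 297.8], [251.2, 299.7]]
0.03 [[251.3, 296.2], [251.1, 298.1]]
0.04 [[251.2, 294.6], [251.1, 296.5]]
0.05 [[251.2, 292.9], [251.1, 294.9]]
0.06 [[251.2, 291.2], [251.1, 293.2]]
```

```bash
python3 -m crank '[[0,0,0,0,0],[0,0,0,0,0],[0,0,0,0,0],[0,0,0,0,0],[0,0,0,0,0],[0,0,0,0,0],[0,0,-1,0,0],[0,0,-2,0,0],[0,0,-2.5,0,0],[0,0,-2.5,0,0]]'; python3 -m crank '[[-2,1.8,0,0.026,0],[-2.2,3,0,0.025,0],[-2.2,3,0,0,0],[-2.2,3,0,0,0],[-2.2,3,0,0,0],[-2.2,3,0,0,0],[-2.2,3,0,0,0],[-1,2,0,0,0],[0,0,0,0,0],[0,0,0,0,0]]'
python3 - <<'E'
from h import *
s=ctrl.read_state(); p=s['position'];R=np.array(s['ee_rot']);g=np.array([.524-.105,.097+.002+.002]);print(p,s['finger_gap'],(g-p[:2])@R[:2,:2]*100)
im=cv2.cvtColor(snap('wrist'),cv2.COLOR_RGB2BGR);cv2.imwrite('pics/w16.png',im)
E
```

```text
clock: 34.33
position: [0.5699, 0.3224, 0.0828]
ee_rot: [[0.999, 0.033, -0.001], [0.033, -0.999, -0.001], [-0.001, 0.001, -1.0]]
wrist_force: [-0.4, 1.0, -1.2]
finger_gap: 0.0129
clock: 35.17
position: [0.4061, 0.1054, 0.0827]
ee_rot: [[1.0, -0.02, 0.001], [-0.02, -1.0, 0.0], [0.001, -0.0, -1.0]]
wrist_force: [1.4, -0.8, -1.1]
finger_gap: 0.0129
[0.40612771 0.10542044 0.08273462] 0.01288002541518706 [1.29587452 0.41601706]
```

```bash
cat >> h.py <<'E'
def scan(im,c,x,z,y0,y1,thr=150):
    # bright runs along carrier-y line at world x (slanted by yaw)
    ys=np.arange(y0,y1,.0005); P=np.c_[x+.019*(ys+.008),ys,np.full(len(ys),z)]
    uv=w2px(c,P).astype(np.float32); hsv=cv2.cvtColor(im,cv2.COLOR_BGR2HSV)
    ok=(uv[:,0]>0)&(uv[:,0]<511)&(uv[:,1]>0)&(uv[:,1]<383)
    val=cv2.remap(hsv[...,2],uv[:,0:1],uv[:,1:2],cv2.INTER_LINEAR)[:,0]; sat=cv2.remap(hsv[...,1],uv[:,0:1],uv[:,1:2],cv2.INTER_LINEAR)[:,0]
    b=((val>thr)&(sat<50)&ok).astype(int); d=np.diff(np.r_[0,b,0]); 
    return [(round(ys[i]*1000),round(ys[j-1]*1000)) for i,j in zip(np.where(d==1)[0],np.where(d==-1)[0]) if j-i>6]
E
python3 - <<'E'
from h import *
im=cv2.imread('pics/w16.png'); c=cam('wrist')
for x in(.50,.51,.52,.53,.54): print(x,'z38',scan(im,c,x,.038,-.05,.2,200))
for x in(.465,.47,.475,.48): print(x,'z42',scan(im,c,x,.042,-.05,.2,150))
for x in(.465,.47,.475,.48): print(x,'z16',scan(im,c,x,.016,-.05,.2,150))
cv2.imwrite('pics/w16v.png',cv2.resize(im[:230],(800,360)))
E
```

```text
0.5 z38 [(-23, 5), (48, 76), (119, 146), (154, 164)]
0.51 z38 [(-21, 6), (49, 76), (119, 146), (154, 164)]
0.52 z38 [(-21, 6), (48, 76), (119, 145), (154, 164)]
0.53 z38 [(-21, 5), (48, 75), (118, 145), (153, 163)]
0.54 z38 [(-21, 5), (48, 75), (118, 145), (153, 163)]
0.465 z42 []
0.47 z42 [(-50, -46), (56, 69), (73, 121), (127, 152), (154, 163)]
0.475 z42 [(-50, -46), (56, 69), (73, 124), (127, 152), (153, 164)]
0.48 z42 [(57, 69), (74, 116), (127, 164)]
0.465 z16 []
0.47 z16 [(50, 65), (69, 124), (130, 158), (159, 171)]
0.475 z16 [(50, 65), (69, 126), (130, 157), (159, 171)]
0.48 z16 [(51, 64), (69, 121), (130, 170)]
```

View pics/w16v.png

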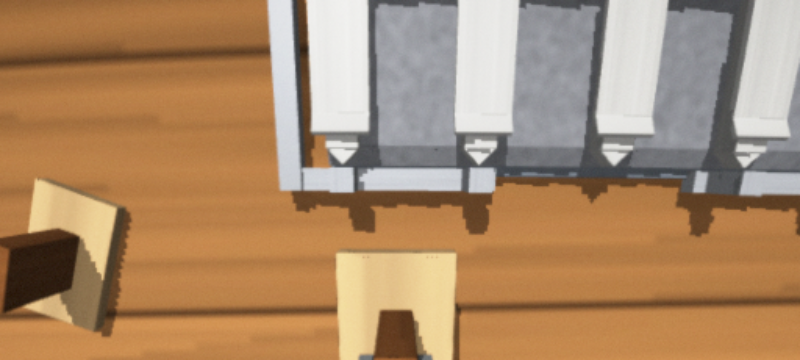

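```bash
cat >> h.py <<'E'
def held(im,dz=.0805):
    # slab top of held board; TCP z minus .002 = underside
    c=cam('wrist'); s=ctrl.read_state(); p=s['position']; z=p[2]-.002+.010
    hsv=cv2.cvtColor(im,cv2.COLOR_BGR2HSV); f=w2px(c,[[p[0]+.03,p[1],z]])[0].astype(int)
    m=((hsv[...,2]>185)&(hsv[...,1]<130)&(hsv[...,0]<30)).astype(np.uint8); m=cv2.morphologyEx(m,cv2.MORPH_OPEN,np.ones((3,3),np.uint8))
    q=np.zeros_like(m); q[max(f[1]-60,0):f[1]+30,max(f[0]-75,0):f[0]+75]=1; m*=q
    L=[];Rr=[];F=[]
    for v in range(f[1]-60,f[1]+30):
        k=np.where(m[v])[0]
        if len(k)>30: L.append((k[0]-.5,v));Rr.append((k[-1]+.5,v))
    F=[]
    for u in range(f[0]-20,f[0]+20):
        k=np.where(m[:,u])[0]
        if len(k): F.append((u,k[0]-.5))
    R=np.array(s['ee_rot'])[:2,:2]
    o=[]
    for nm,e in(('L',L[3:]),('R',Rr[3:]),('F',F)):
        w=(px2w(c,e,z)[:,:2]-p[:2])@R*1000
        o.append(w)
    fl=np.polyfit(o[0][:,0],o[0][:,1],1);fr=np.polyfit(o[1][:,0],o[1][:,1],1);ff=np.polyfit(o[2][:,1],o[2][:,0],1)
    print('tool-frame mm: left y',fl[1].round(1),'right y',fr[1].round(1),'mid',((fl[1]+fr[1])/2).round(1),'slopes',fl[0].round(3),fr[0].round(3),-ff[0].round(3),'front x',np.median(o[2][:,0]).round(1),'->centre',(np.median(o[2][:,0])-42).round(1))
E
python3 - <<'E'
from h import *
held(cv2.imread('pics/w16.png'))
E
```

```text
tool-frame mm: left y -25.4 right y 24.0 mid -0.7 slopes 0.006 0.004 -0.012 front x 41.4 ->centre -0.6
```

```bash
python3 -m crank '[[0.7,0.35,0,0,0],[0.6,0.3,0,0,0],[0,0,1,0,0],[0,0,1.5,0,0],[0,0,1.5,0,0],[0,0,1.3,0,0],[0,0,0.5,0,0],[0,0,0,0,0],[0,0,0,0,0],[0,0,0,0,0]]'; python3 -m crank '[[0.5,0,0,0,0],[0.8,0,0,0,0],[0.8,0,0,0,0],[0.8,0,0,0,0],[0.8,0,0,0,0],[0.7,0,0,0,0],[0.5,0,0,0,0],[0.3,0,0,0,0],[0,0,0,0,0],[0,0,0,0,0]]'
```

```text
clock: 36.05
position: [0.4199, 0.0996, 0.0245]
ee_rot: [[1.0, -0.018, 0.001], [-0.018, -1.0, 0.0], [0.001, -0.0, -1.0]]
wrist_force: [0.2, 0.3, -0.3]
finger_gap: 0.0125
clock: 36.88
position: [0.4708, 0.0983, 0.0239]
ee_rot: [[1.0, -0.018, -0.001], [-0.018, -1.0, -0.0], [-0.001, 0.0, -1.0]]
wrist_force: [-0.4, -0.3, -0.9]
finger_gap: 0.0127
```

```bash
python3 -m crank '[[0.5,0,0,0,0],[0.7,0,0,0,0],[0.7,0,0,0,0],[0.7,0,0,0,0],[0.7,0,0,0,0],[0.7,0,0,0,0],[0.5,0,0,0,0],[0.2,0,0,0,0],[0,0,0,0,0],[0,0,0,0,0]]'; python3 -m crank '[[0.2,0,0,0,0],[0.2,0,0,0,0],[0.2,0,0,0,0],[0.2,0,0,0,0],[0.2,0,0,0,0],[0,0,0,0,0],[0,0,0,0,0],[0,0,0,0,0],[0,0,0,0,0],[0,0,0,0,0]]'
```

```text
clock: 37.72
position: [0.5187, 0.0975, 0.0241]
ee_rot: [[1.0, -0.018, 0.001], [-0.018, -1.0, 0.0], [0.001, -0.0, -1.0]]
wrist_force: [2.2, -1.7, -0.8]
finger_gap: 0.0128
clock: 38.55
position: [0.5282, 0.0973, 0.024]
ee_rot: [[1.0, -0.018, 0.0], [-0.018, -1.0, -0.0], [0.0, 0.0, -1.0]]
wrist_force: [0.9, -3.1, -3.4]
finger_gap: 0.0128
```

Push on to the stop.

```bash
python3 -m crank '[[0.1,0,0,0,0],[0.1,0,0,0,0],[0.1,0,0,0,0],[0,0,0,0,0],[0,0,0,0,0],[0,0,0,0,0],[0,0,0,0,0],[0,0,0,0,0],[0,0,0,0,0],[0,0,0,0,0]]'; python3 -m crank '[[0.1,0,0,0,0],[0.1,0,0,0,0],[0,0,0,0,0],[0,0,0,0,0],[0,0,0,0,0],[0,0,0,0,0],[0,0,0,0,0],[0,0,0,0,0],[0,0,0,0,0],[0,0,0,0,0]]'
```

```text
clock: 39.38
position: [0.5296, 0.0973, 0.0239]
ee_rot: [[1.0, -0.019, -0.003], [-0.019, -1.0, -0.0], [-0.003, 0.0, -1.0]]
wrist_force: [-4.3, -2.0, 2.2]
finger_gap: 0.0129
clock: 40.22
position: [0.5297, 0.0972, 0.0237]
ee_rot: [[1.0, -0.019, -0.006], [-0.019, -1.0, -0.0], [-0.006, 0.0, -1.0]]
wrist_force: [-9.9, -1.7, 5.9]
finger_gap: 0.0129
```

```bash
python3 -m crank '[[0,0,0,0,4],[0,0,0,0,4],[0,0,0,0,4],[0,0,0,0,4],[0,0,-2,0,4],[0,0,-3,0,4],[0,0,-3.5,0,4],[0,0,-3.5,0,4],[0,-2,-3.5,0,4],[-1,-3,-3,0,4]]'; python3 -m crank '[[-1.3,-3.5,0,0,5],[-1.3,-3.5,0,0,5],[-1.3,-3.5,0,0,5],[-1.4,-3.5,0,0,5],[0,-2,0,0,5],[0,0,0,0.12,5],[0,0,0,0.12,5],[0,0,0,0.12,5],[0,0,0,0,5],[0,0,0,0,5]]'; python3 -c "
from h import *
board('wrist',(.4369,.308),save='w17.png')"
```

```text
clock: 41.05
position: [0.5267, 0.1456, 0.2109]
ee_rot: [[1.0, -0.021, 0.004], [-0.021, -1.0, 0.001], [0.004, -0.001, -1.0]]
wrist_force: [1.5, 0.6, 0.0]
finger_gap: 0.04
clock: 41.88
position: [0.4745, 0.3073, 0.2078]
ee_rot: [[0.931, -0.366, 0.0], [-0.366, -0.931, 0.0], [0.0, -0.0, -1.0]]
wrist_force: [0.4, -0.1, 0.0]
finger_gap: 0.0495
board c 434.9 307.3 size 83.1 49.4 yaw -21.85 | toolshift cm -3.69 1.43 turn rad 0.007 z 207.8 t 41.9333
```

```bash
python3 -m crank '[[-1.9,0.7,0,0.007,5],[-1.8,0.75,0,0,5],[0,0,2.5,0,5],[0,0,3.5,0,5],[0,0,3.5,0,5],[0,0,3.5,0,5],[0,0,2.5,0,5],[0,0,1.5,0,5],[0,0,0.5,0,5],[0,0,0,0,5]]'; python3 -m crank '[[0,0,0.8,0,5],[0,0,0.8,0,5],[0,0,0.8,0,5],[0,0,0.6,0,5],[0,0,0,0,5],[0,0,0,0,5],[0,0,0,0,0],[0,0,0,0,0],[0,0,0,0,0],[0,0,0,0,0]]'
```

```text
clock: 42.77
position: [0.4346, 0.3059, 0.0316]
ee_rot: [[0.928, -0.372, -0.004], [-0.372, -0.928, 0.001], [-0.004, 0.0, -1.0]]
wrist_force: [0.4, 0.5, 0.3]
finger_gap: 0.05
clock: 43.6
position: [0.4354, 0.3068, 0.0031]
ee_rot: [[0.928, -0.373, -0.001], [-0.373, -0.928, 0.003], [-0.002, -0.002, -1.0]]
wrist_force: [-0.1, 0.2, 1.4]
finger_gap: 0.0125
```

```bash
python3 -m crank '[[0,0,0,0,0],[0,0,-1,0,0],[0,0,-2,0,0],[0,0,-2.5,0,0],[0,0,-2.5,-0.12,0],[0,0,0,-0.12,0],[0,0,0,-0.12,0],[0,0,0,0,0],[-1,2,0,0,0],[0,3.5,0,0,0]]'; python3 -m crank '[[0,4,0,0,0],[0,4,0,0,0],[0,4,0,0,0],[0,4,0,0,0],[0,3.5,0,0,0],[0,2,0,0,0],[0,0,0,0,0],[0,0,0,0,0],[0,0,0,0,0],[0,0,0,0,0]]'
python3 - <<'E'
from h import *
im=cv2.cvtColor(snap('wrist'),cv2.COLOR_RGB2BGR);cv2.imwrite('pics/w18.png',im);held(im)
s=ctrl.read_state();p=s['position'];R=np.array(s['ee_rot'])[:2,:2]; c=cam('wrist')
print(p,R.round(4).tolist(),s['finger_gap'],(np.array([.4207,.029])-p[:2])@R*100)
for x in(.51,.53): print(x,'z38',scan(im,c,x,.038,-.15,.2,200))
E
```

```text
clock: 44.43
position: [0.4234, 0.253, 0.0828]
ee_rot: [[1.0, -0.024, -0.001], [-0.024, -1.0, 0.003], [-0.001, -0.003, -1.0]]
wrist_force: [0.3, -1.1, -1.8]
finger_gap: 0.0123
clock: 45.27
position: [0.4192, 0.0374, 0.0821]
ee_rot: [[1.0, -0.023, -0.002], [-0.023, -1.0, 0.002], [-0.002, -0.002, -1.0]]
wrist_force: [-0.3, 0.6, -1.0]
finger_gap: 0.0127
tool-frame mm: left y -25.6 right y 23.0 mid -1.3 slopes -0.004 0.014 -0.003 front x 40.8 ->centre -1.2
[0.41911704 0.03754424 0.08210504] [[0.9998, -0.0222], [-0.0222, -0.9998]] 0.012532869720581005 [0.17721586 0.85069807]
0.51 z38 [(-150, -135), (-92, -65), (-22, 5), (48, 75), (118, 144), (148, 157)]
0.53 z38 [(-150, -135), (-92, -65), (-22, 5), (48, 75), (121, 144), (148, 157)]
```

```bash
python3 -m crank '[[0.1,0.5,0,-0.004,0],[0.1,0.5,0,0,0],[0,0,1,0,0],[0,0,1.5,0,0],[0,0,1.5,0,0],[0,0,1.2,0,0],[0,0,0.45,0,0],[0,0,0,0,0],[0,0,0,0,0],[0,0,0,0,0]]'; python3 -m crank '[[0.5,0,0,0,0],[0.8,0,0,0,0],[0.8,0,0,0,0],[0.8,0,0,0,0],[0.8,0,0,0,0],[0.7,0,0,0,0],[0.5,0,0,0,0],[0.3,0,0,0,0],[0,0,0,0,0],[0,0,0,0,0]]'
```

```text
clock: 46.15
position: [0.4213, 0.0268, 0.0261]
ee_rot: [[1.0, -0.019, -0.001], [-0.019, -1.0, 0.002], [-0.001, -0.002, -1.0]]
wrist_force: [-1.0, -0.2, -1.6]
finger_gap: 0.0125
clock: 46.98
position: [0.4725, 0.0258, 0.0253]
ee_rot: [[1.0, -0.019, -0.002], [-0.019, -1.0, 0.002], [-0.002, -0.002, -1.0]]
wrist_force: [-0.2, -0.6, -1.4]
finger_gap: 0.0124
```

```bash
python3 -m crank '[[0.5,0,0,0,0],[0.7,0,0,0,0],[0.7,0,0,0,0],[0.7,0,0,0,0],[0.7,0,0,0,0],[0.7,0,0,0,0],[0.5,0,0,0,0],[0.2,0,0,0,0],[0,0,0,0,0],[0,0,0,0,0]]'; python3 -m crank '[[0.2,0,0,0,0],[0.2,0,0,0,0],[0.2,0,0,0,0],[0.2,0,0,0,0],[0.2,0,0,0,0],[0,0,0,0,0],[0,0,0,0,0],[0,0,0,0,0],[0,0,0,0,0],[0,0,0,0,0]]'; python3 -m crank '[[0.1,0,0,0,0],[0.1,0,0,0,0],[0.1,0,0,0,0],[0,0,0,0,0],[0,0,0,0,0],[0,0,0,0,0],[0,0,0,0,0],[0,0,0,0,0],[0,0,0,0,0],[0,0,0,0,0]]'
```

```text
clock: 47.82
position: [0.5195, 0.0249, 0.0253]
ee_rot: [[1.0, -0.019, -0.002], [-0.019, -1.0, 0.002], [-0.002, -0.002, -1.0]]
wrist_force: [-0.1, 0.2, -1.5]
finger_gap: 0.0127
clock: 48.65
position: [0.5293, 0.0247, 0.0253]
ee_rot: [[1.0, -0.019, -0.002], [-0.019, -1.0, 0.002], [-0.002, -0.002, -1.0]]
wrist_force: [-3.2, -0.2, -0.8]
finger_gap: 0.0129
clock: 49.48
position: [0.5294, 0.0247, 0.0248]
ee_rot: [[1.0, -0.019, -0.008], [-0.019, -1.0, 0.002], [-0.008, -0.002, -1.0]]
wrist_force: [-10.6, 1.2, 4.3]
finger_gap: 0.0127
```

```bash
python3 -m crank '[[0,0,0,0,4],[0,0,0,0,4],[0,0,0,0,4],[0,0,0,0,4],[0,0,-2,0,4],[0,0,-3,0,4],[0,0,-3.5,0,4],[0,0,-3.5,0,4],[0,2,-3.5,0,4],[-1,3.5,-3,0,4]]'; python3 -m crank '[[-1.1,4,0,0,5],[-1.1,4,0,0,5],[-1.1,4,0,0,5],[-1.1,4,0,0,5],[-1,4,0,0,5],[0,4,0,0,5],[0,3.5,0,0,5],[0,2,0,0,5],[0,0,0,0,5],[0,0,0,0,5]]'; python3 -c "
from h import *
board('wrist',(.4372,-.3176),save='w19.png')"
```

```text
clock: 50.32
position: [0.526, -0.0256, 0.2103]
ee_rot: [[1.0, -0.016, 0.004], [-0.016, -1.0, 0.002], [0.004, -0.002, -1.0]]
wrist_force: [0.8, -1.3, -0.0]
finger_gap: 0.0403
clock: 51.15
position: [0.4636, -0.3214, 0.2061]
ee_rot: [[1.0, -0.021, -0.001], [-0.021, -1.0, 0.002], [-0.001, -0.002, -1.0]]
wrist_force: [0.3, 0.6, -0.4]
finger_gap: 0.0498
board c 435.1 -317.6 size 84.8 50.4 yaw 2.39 | toolshift cm -2.85 -0.21 turn rad -0.061 z 206.0 t 51.2
```

```bash
python3 -m crank '[[-1.4,-0.1,0,-0.03,5],[-1.4,-0.1,0,-0.03,5],[0,0,2.5,0,5],[0,0,3.5,0,5],[0,0,3.5,0,5],[0,0,3.5,0,5],[0,0,2.5,0,5],[0,0,1.5,0,5],[0,0,0.3,0,5],[0,0,0,0,5]]'; python3 -m crank '[[0,0,0.8,0,5],[0,0,0.8,0,5],[0,0,0.8,0,5],[0,0,0.6,0,5],[0,0,0,0,5],[0,0,0,0,5],[0,0,0,0,0],[0,0,0,0,0],[0,0,0,0,0],[0,0,0,0,0]]'
```

```text
clock: 52.03
position: [0.4352, -0.3163, 0.0326]
ee_rot: [[0.999, 0.043, -0.003], [0.043, -0.999, 0.004], [-0.003, -0.004, -1.0]]
wrist_force: [-0.1, -0.6, -0.4]
finger_gap: 0.0501
clock: 52.87
position: [0.4358, -0.3181, 0.0037]
ee_rot: [[0.999, 0.041, -0.001], [0.041, -0.999, 0.002], [-0.001, -0.002, -1.0]]
wrist_force: [-0.0, 0.3, 4.5]
finger_gap: 0.0129
```

```bash
python3 -m crank '[[0,0,0,0,0],[0,0,-1,0,0],[0,0,-2,0,0],[0,0,-2.5,0,0],[0,0,-2.4,0.03,0],[0,0,0,0.03,0],[0,0,0,0,0],[-1,-2,0,0,0],[-1,-3.5,0,0,0],[0,-4,0,0,0]]'; python3 -m crank '[[0,-4,0,0,0],[0,-4,0,0,0],[0,-2,0,0,0],[0,0,0,0,0],[0,0,0,0,0],[0,0,0,0,0],[0,0,0,0,0],[0,0,0,0,0],[0,0,0,0,0],[0,0,0,0,0]]'
python3 - <<'E'
from h import *
im=cv2.cvtColor(snap('wrist'),cv2.COLOR_RGB2BGR);cv2.imwrite('pics/w20.png',im);held(im)
s=ctrl.read_state();p=s['position'];R=np.array(s['ee_rot'])[:2,:2]; c=cam('wrist')
print(p,R.round(4).tolist(),s['finger_gap'],(np.array([.418,-.1115])-p[:2])@R*100)
for x in(.51,.53): print(x,'z38',scan(im,c,x,.038,-.19,.1,200))
E
```

```text
clock: 53.7
position: [0.415, -0.2221, 0.0819]
ee_rot: [[1.0, -0.021, -0.004], [-0.021, -1.0, 0.003], [-0.004, -0.003, -1.0]]
wrist_force: [0.8, 1.2, -1.7]
finger_gap: 0.013
clock: 54.53
position: [0.4192, -0.1233, 0.0827]
ee_rot: [[1.0, -0.02, -0.002], [-0.02, -1.0, 0.002], [-0.002, -0.002, -1.0]]
wrist_force: [0.1, -0.0, -1.0]
finger_gap: 0.0131
tool-frame mm: left y -25.4 right y 23.4 mid -1.0 slopes 0.007 0.002 -0.027 front x 40.8 ->centre -1.2
[ 0.41917493 -0.12322153  0.08265053] [[0.9998, -0.0196], [-0.0196, -0.9998]] 0.012606539995155317 [-0.14047635 -1.16961763]
0.51 z38 [(-180, -171), (-162, -135), (-92, -65), (-22, 5), (54, 74)]
0.53 z38 [(-181, -171), (-163, -135), (-93, -65), (-23, 4), (68, 72)]
```

```bash
python3 -m crank '[[0,-0.55,0,0,0],[0,-0.52,0,0,0],[0,0,1,0,0],[0,0,1.5,0,0],[0,0,1.5,0,0],[0,0,1.2,0,0],[0,0,0.45,0,0],[0,0,0,0,0],[0,0,0,0,0],[0,0,0,0,0]]'; python3 -m crank '[[0.5,0,0,0,0],[0.8,0,0,0,0],[0.8,0,0,0,0],[0.8,0,0,0,0],[0.8,0,0,0,0],[0.7,0,0,0,0],[0.5,0,0,0,0],[0.3,0,0,0,0],[0,0,0,0,0],[0,0,0,0,0]]'
```

```text
clock: 55.42
position: [0.4199, -0.1119, 0.0268]
ee_rot: [[1.0, -0.019, -0.001], [-0.019, -1.0, 0.002], [-0.001, -0.002, -1.0]]
wrist_force: [-0.0, -0.2, -1.6]
finger_gap: 0.0126
clock: 56.25
position: [0.4711, -0.1127, 0.026]
ee_rot: [[1.0, -0.019, -0.002], [-0.019, -1.0, 0.002], [-0.002, -0.002, -1.0]]
wrist_force: [-0.5, 0.3, -1.1]
finger_gap: 0.013
```

```bash
python3 -m crank '[[0.5,0,0,0,0],[0.7,0,0,0,0],[0.7,0,0,0,0],[0.7,0,0,0,0],[0.7,0,0,0,0],[0.7,0,0,0,0],[0.5,0,0,0,0],[0.2,0,0,0,0],[0,0,0,0,0],[0,0,0,0,0]]'; python3 -m crank '[[0.2,0,0,0,0],[0.2,0,0,0,0],[0.2,0,0,0,0],[0.2,0,0,0,0],[0.1,0,0,0,0],[0,0,0,0,0],[0,0,0,0,0],[0,0,0,0,0],[0,0,0,0,0],[0,0,0,0,0]]'; python3 -m crank '[[0.1,0,0,0,0],[0.1,0,0,0,0],[0.1,0,0,0,0],[0,0,0,0,0],[0,0,0,0,0],[0,0,0,0,0],[0,0,0,0,0],[0,0,0,0,0],[0,0,0,0,0],[0,0,0,0,0]]'
```

```text
clock: 57.08
position: [0.5181, -0.1136, 0.026]
ee_rot: [[1.0, -0.019, -0.002], [-0.019, -1.0, 0.002], [-0.002, -0.002, -1.0]]
wrist_force: [0.5, 0.6, -1.0]
finger_gap: 0.0129
clock: 57.92
position: [0.5258, -0.1137, 0.0258]
ee_rot: [[1.0, -0.019, -0.004], [-0.019, -1.0, 0.003], [-0.004, -0.003, -1.0]]
wrist_force: [-5.1, -0.7, 0.7]
finger_gap: 0.013
clock: 58.75
position: [0.526, -0.1135, 0.0253]
ee_rot: [[1.0, -0.019, -0.01], [-0.019, -1.0, 0.004], [-0.01, -0.003, -1.0]]
wrist_force: [-12.6, -0.6, 6.3]
finger_gap: 0.0126
```

```bash
python3 -m crank '[[0,0,0,0,4],[0,0,0,0,4],[0,0,0,0,4],[0,0,0,0,4],[0,0,-2,0,4],[0,0,-3,0,4],[0,0,-3.5,0,4],[0,0,-3.5,0,4],[0,0,-3.5,0,4],[0,0,-3,0,0]]'; python3 -m crank '[[1,-2,-3,0,0],[2,-3,-1,0,0],[2,-3,0,0,0],[1.5,-2,0,0,0],[0.8,0,0,0,0],[0,0,0,0,0],[0,0,0,0,0],[0,0,0,0,0],[0,0,0,0,0],[0,0,0,0,0]]'
python3 - <<'E'
from h import *
s=ctrl.read_state();print(s['position'],s['finger_gap'])
im=cv2.cvtColor(snap('wrist'),cv2.COLOR_RGB2BGR);cv2.imwrite('pics/w21.png',im)
for n in('top','side'):
    t=cv2.cvtColor(snap(n),cv2.COLOR_RGB2BGR);cv2.imwrite(f'pics/{n}21.png',t);h=cv2.cvtColor(t,cv2.COLOR_BGR2HSV)
    m=((h[...,2]>185)&(h[...,1]<130)&(h[...,1]>40)&(h[...,0]>8)&(h[...,0]<30)).astype(np.uint8)
    k,l,st,ce=cv2.connectedComponentsWithStats(m); print(n,[(st[i].tolist(),px2w(cam(n),[ce[i]],.01)[0][:2].round(2).tolist()) for i in range(1,k) if st[i,4]>30])
E
```

```text
clock: 59.58
position: [0.5314, -0.1144, 0.2139]
ee_rot: [[1.0, -0.019, 0.001], [-0.019, -1.0, 0.002], [0.001, -0.002, -1.0]]
wrist_force: [0.4, 0.2, -1.0]
finger_gap: 0.029
clock: 60.42
position: [0.6049, -0.0168, 0.2512]
ee_rot: [[1.0, -0.02, -0.002], [-0.02, -1.0, 0.002], [-0.002, -0.002, -1.0]]
wrist_force: [-0.1, 0.5, 0.8]
finger_gap: 0.0
[ 0.60494614 -0.01677133  0.25117804] 3.047556380580419e-05
top [([224, 195, 7, 24, 76], [0.54, 0.11]), ([296, 195, 7, 19, 64], [0.54, -0.13])]
side [([205, 45, 19, 6, 93], [0.8, -0.84]), ([262, 165, 10, 8, 46], [0.55, -0.14]), ([258, 197, 26, 13, 100], [0.53, 0.01]), ([258, 215, 26, 13, 100], [0.54, 0.08]), ([197, 304, 32, 29, 207], [0.67, 0.42])]
```

View pics/w21.png

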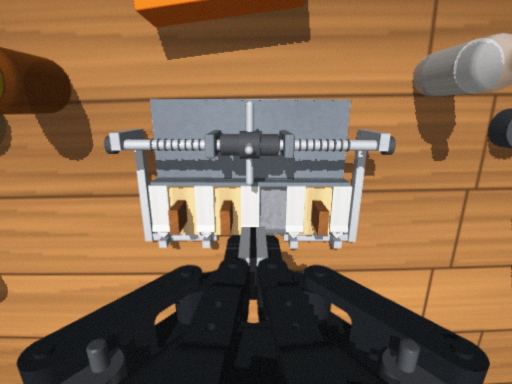

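```bash
python3 -m crank '[[2,-0.3,0,0,0],[3,-0.3,0,0,0],[3,0,0,0,0],[1.4,0,0,0,0],[0,0,3,0,0],[0,0,4,0,0],[0,0,4,0,0],[0,0,4,0,0],[0,0,3,0,0],[0,0,0.6,0,0]]'; python3 -m crank '[[0,0,0,0,0],[-1,0,0,0,0],[-1.2,0,0,0,0],[-1.2,0,0,0,0],[-1.2,0,0,0,0],[-1.2,0,0,0,0],[-1.2,0,0,0,0],[-1.2,0,0,0,0],[-0.9,0,0,0,0],[0,0,0,0,0]]'; python3 -m crank '[[0,0,-2.5,0,0],[0,0,-2.5,0,0],[0,0,-2.5,0,0],[1.5,0,-1,0,0],[0,0,0,0,0],[0,0,0,0,0],[0,0,0,0,0],[0,0,0,0,0],[0,0,0,0,0],[0,0,0,0,0]]'
python3 - <<'E'
from h import *
im=cv2.cvtColor(snap('wrist'),cv2.COLOR_RGB2BGR);cv2.imwrite('pics/w22.png',im); g=cv2.cvtColor(im,cv2.COLOR_BGR2GRAY)
print(cam('wrist')[3]); bars(); print('col',g[90:236:4,253:258].mean(1).astype(int).tolist())
E
```

```text
clock: 61.4
position: [0.6948, -0.0113, 0.0587]
ee_rot: [[1.0, -0.019, -0.011], [-0.019, -1.0, 0.003], [-0.012, -0.002, -1.0]]
wrist_force: [-1.6, -0.5, 0.1]
finger_gap: -0.0004
clock: 62.23
position: [0.6092, -0.0095, 0.068]
ee_rot: [[1.0, -0.019, 0.002], [-0.019, -1.0, 0.002], [0.002, -0.002, -1.0]]
wrist_force: [-0.4, -0.7, 4.2]
finger_gap: 0.0003
clock: 63.07
position: [0.6226, -0.0099, 0.1492]
ee_rot: [[1.0, -0.019, -0.004], [-0.019, -1.0, 0.002], [-0.004, -0.002, -1.0]]
wrist_force: [0.5, 0.0, 0.3]
finger_gap: -0.0003
[ 0.69553603 -0.01089753  0.32617934]
0 [[255, 228], [254, 193], [253, 118]]
10 [[255, 232], [253, 181], [253, 118]]
20 [[255, 233], [253, 168], [253, 121]]
30 [[255, 234], [253, 156], [253, 124]]
40 [[254, 232], [253, 145], [253, 129]]
50 [[254, 228], [253, 135], [253, 135]]
60 [[254, 222], [253, 128], [253, 142]]
70 [[254, 214], [253, 122], [253, 149]]
80 [[254, 204], [253, 119], [253, 157]]
col [139, 142, 148, 149, 116, 108, 146, 148, 148, 157, 214, 214, 214, 215, 200, 227, 174, 117, 118, 117, 118, 103, 99, 87, 80, 135, 218, 218, 219, 219, 220, 221, 220, 221, 196, 62, 64]
```

```bash
python3 -m crank '[[2.6,0,0,0,0],[2.6,0,0,0,0],[2.2,0,0,0,0],[0,0,0,0,0],[0,0,2,0,0],[0,0,2.5,0,0],[0,0,2.5,0,0],[0,0,1.3,0,0],[0,0,0,0,0],[0,0,0,0,0]]'; python3 -m crank '[[-1,0,0,0,0],[-1.2,0,0,0,0],[-1.2,0,0,0,0],[-1.2,0,0,0,0],[-1.2,0,0,0,0],[-1.2,0,0,0,0],[-1.2,0,0,0,0],[-0.7,0,0,0,0],[0,0,0,0,0],[0,0,0,0,0]]'; python3 -m crank '[[0,0,-2.5,0,0],[0,0,-2.5,0,0],[0,0,-2.5,0,0],[1.5,0,-0.8,0,0],[0,0,0,0,0],[2.6,0,0,0,0],[2.6,0,0,0,0],[2.3,0,0,0,0],[0,0,0,0,0],[0,0,0,0,0]]';python3 -m crank '[[0,0,2,0,0],[0,0,2.5,0,0],[0,0,2.5,0,0],[0,0,1.3,0,0],[0,0,0,0,0],[0,0,0,0,0],[0,0,0,0,0],[0,0,0,0,0],[0,0,0,0,0],[0,0,0,0,0]]'; python3 -m crank '[[-1,0,0,0,0],[-1.2,0,0,0,0],[-1.2,0,0,0,0],[-1.2,0,0,0,0],[-1.2,0,0,0,0],[-1.2,0,0,0,0],[-1.2,0,0,0,0],[-0.8,0,0,0,0],[0,0,0,0,0],[0,0,0,0,0]]'; python3 -m crank '[[0,0,-2.5,0,0],[0,0,-2.5,0,0],[0,0,-2.5,0,0],[1.5,0,-0.8,0,0],[0,0,0,0,0],[0,0,0,0,0],[0,0,0,0,0],[0,0,0,0,0],[0,0,0,0,0],[0,0,0,0,0]]'
python3 - <<'E'
from h import *
im=cv2.cvtColor(snap('wrist'),cv2.COLOR_RGB2BGR);cv2.imwrite('pics/w23.png',im); 
for f in('w22','w23'):
  g=cv2.cvtColor(cv2.imread(f'pics/{f}.png'),cv2.COLOR_BGR2GRAY)
  print('col',g[90:236:4,253:258].mean(1).astype(int).tolist())
  r=g[166:174].mean(0); print('L',r[70:130:2].astype(int).tolist(),'R',r[380:440:2].astype(int).tolist())
E
```

```text
clock: 63.95
position: [0.6967, -0.0111, 0.0666]
ee_rot: [[1.0, -0.019, -0.003], [-0.019, -1.0, 0.002], [-0.003, -0.002, -1.0]]
wrist_force: [0.3, -0.3, 0.7]
finger_gap: -0.0004
clock: 64.78
position: [0.6093, -0.0095, 0.0687]
ee_rot: [[1.0, -0.019, 0.0], [-0.019, -1.0, 0.002], [0.0, -0.002, -1.0]]
wrist_force: [-1.0, 0.6, 3.0]
finger_gap: 0.0001
clock: 65.62
position: [0.6981, -0.0113, 0.1483]
ee_rot: [[1.0, -0.019, -0.004], [-0.019, -1.0, 0.002], [-0.004, -0.002, -1.0]]
wrist_force: [0.3, 0.5, 0.0]
finger_gap: 0.0
clock: 66.45
position: [0.699, -0.0112, 0.0683]
ee_rot: [[1.0, -0.019, 0.0], [-0.019, -1.0, 0.002], [0.0, -0.002, -1.0]]
wrist_force: [0.1, -0.1, -0.7]
finger_gap: -0.0001
clock: 67.28
position: [0.6083, -0.0095, 0.0677]
ee_rot: [[1.0, -0.019, -0.002], [-0.019, -1.0, 0.002], [-0.002, -0.002, -1.0]]
wrist_force: [0.0, 0.3, 0.8]
finger_gap: 0.0
clock: 68.12
position: [0.6226, -0.0099, 0.1492]
ee_rot: [[1.0, -0.019, -0.003], [-0.019, -1.0, 0.002], [-0.004, -0.002, -1.0]]
wrist_force: [-0.5, -0.5, 1.0]
finger_gap: -0.0001
col [139, 142, 148, 149, 116, 108, 146, 148, 148, 157,
[... 211 characters left out ...]
70, 169, 169, 169, 169, 170, 167, 167, 166, 153, 87, 136, 163, 176] R [114, 162, 160, 147, 88, 118, 153, 155, 152, 152, 152, 151, 151, 149, 150, 149, 149, 149, 148, 148, 148, 148, 146, 123, 94, 95, 105, 195, 214, 214]
col [141, 141, 149, 149, 116, 108, 147, 151, 149, 177, 214, 215, 215, 217, 186, 227, 199, 117, 116, 115, 115, 106, 95, 94, 78, 118, 220, 220, 220, 217, 221, 222, 222, 223, 195, 63, 63]
L [169, 215, 215, 217, 217, 217, 186, 77, 69, 70, 92, 148, 167, 168, 169, 169, 169, 167, 165, 166, 166, 167, 167, 167, 167, 166, 166, 165, 92, 124] R [161, 140, 93, 130, 154, 147, 153, 152, 153, 150, 151, 150, 150, 150, 150, 148, 150, 147, 148, 148, 144, 116, 94, 80, 110, 209, 214, 214, 215, 213]
```

```bash
python3 -m crank '[[2.6,0,0,0,0],[2.6,0,0,0,0],[2.4,0,0,0,0],[0,0,0,0,0],[0,0,2,0,0],[0,0,2.5,0,0],[0,0,2.5,0,0],[0,0,1.3,0,0],[0,0,0,0,0],[0,0,0,0,0]]'; python3 -m crank '[[-1,0,0,0,0],[-1.2,0,0,0,0],[-1.2,0,0,0,0],[-1.2,0,0,0,0],[-1.2,0,0,0,0],[-1.2,0,0,0,0],[-1.2,0,0,0,0],[-0.8,0,0,0,0],[0,0,0,0,0],[0,0,0,0,0]]'; python3 -m crank '[[0,0,-2.5,0,0],[0,0,-2.5,0,0],[0,0,-2.5,0,0],[1.5,0,-0.8,0,0],[0,0,0,0,0],[2.6,0,0,0,0],[2.6,0,0,0,0],[2.3,0,0,0,0],[0,0,0,0,0],[0,0,0,0,0]]';python3 -m crank '[[0,0,2,0,0],[0,0,2.5,0,0],[0,0,2.5,0,0],[0,0,1.3,0,0],[0,0,0,0,0],[0,0,0,0,0],[0,0,0,0,0],[0,0,0,0,0],[0,0,0,0,0],[0,0,0,0,0]]'; python3 -m crank '[[-1,0,0,0,0],[-1.2,0,0,0,0],[-1.2,0,0,0,0],[-1.2,0,0,0,0],[-1.2,0,0,0,0],[-1.2,0,0,0,0],[-1.2,0,0,0,0],[-0.8,0,0,0,0],[0,0,0,0,0],[0,0,0,0,0]]'; python3 -m crank '[[0,0,-2.5,0,0],[0,0,-2.5,0,0],[0,0,-2.5,0,0],[1.5,0,-0.8,0,0],[0,0,0,0,0],[0,0,0,0,0],[0,0,0,0,0],[0,0,0,0,0],[0,0,0,0,0],[0,0,0,0,0]]'
python3 - <<'E'
from h import *
im=cv2.cvtColor(snap('wrist'),cv2.COLOR_RGB2BGR);cv2.imwrite('pics/w24.png',im); 
for f in('w24',):
  g=cv2.cvtColor(cv2.imread(f'pics/{f}.png'),cv2.COLOR_BGR2GRAY)
  print('col',g[90:236:4,253:258].mean(1).astype(int).tolist())
  r=g[166:174].mean(0); print('L',r[70:130:2].astype(int).tolist(),'R',r[380:440:2].astype(int).tolist())
E
```

```text
clock: 69.0
position: [0.6987, -0.0112, 0.0666]
ee_rot: [[1.0, -0.019, -0.003], [-0.019, -1.0, 0.002], [-0.003, -0.002, -1.0]]
wrist_force: [-0.7, 0.5, 0.9]
finger_gap: 0.0001
clock: 69.83
position: [0.6101, -0.0096, 0.0687]
ee_rot: [[1.0, -0.019, 0.0], [-0.019, -1.0, 0.002], [0.0, -0.002, -1.0]]
wrist_force: [0.5, 1.1, 3.4]
finger_gap: -0.0005
clock: 70.67
position: [0.6991, -0.0114, 0.1483]
ee_rot: [[1.0, -0.019, -0.004], [-0.019, -1.0, 0.002], [-0.004, -0.002, -1.0]]
wrist_force: [-0.3, -0.0, -0.2]
finger_gap: 0.0
clock: 71.5
position: [0.7001, -0.0112, 0.0683]
ee_rot: [[1.0, -0.019, 0.0], [-0.019, -1.0, 0.002], [0.0, -0.002, -1.0]]
wrist_force: [-0.5, -1.0, -0.7]
finger_gap: 0.0
clock: 72.33
position: [0.6093, -0.0095, 0.0677]
ee_rot: [[1.0, -0.019, -0.002], [-0.019, -1.0, 0.002], [-0.002, -0.002, -1.0]]
wrist_force: [0.1, -0.4, 0.0]
finger_gap: -0.0003
clock: 73.17
position: [0.6236, -0.0099, 0.1492]
ee_rot: [[1.0, -0.019, -0.003], [-0.019, -1.0, 0.002], [-0.004, -0.002, -1.0]]
wrist_force: [-0.7, 1.4, 0.3]
finger_gap: 0.0002
col [145, 141, 146, 151, 132, 89, 149, 149, 149, 151, 215, 214, 215, 215, 188, 227, 206, 119, 116, 115, 117, 108, 101, 89, 82, 77, 219, 220, 219, 220, 221, 221, 221, 221, 189, 64, 65]
L [91, 87, 146, 215, 216, 217, 217, 217, 207, 88, 69, 69, 81, 119, 144, 149, 146, 145, 147, 147, 146, 145, 146, 147, 147, 148, 148, 147, 146, 148] R [108, 123, 137, 138, 138, 137, 136, 136, 135, 135, 135, 135, 134, 135, 134, 134, 134, 133, 128, 101, 95, 80, 137, 213, 215, 216, 214, 214, 204, 108]
```

```bash
python3 -m crank '[[2.6,0,0,0,0],[2.6,0,0,0,0],[2.4,0,0,0,0],[0,0,0,0,0],[0,0,2,0,0],[0,0,2.5,0,0],[0,0,2.5,0,0],[0,0,1.3,0,0],[0,0,0,0,0],[0,0,0,0,0]]'; python3 -m crank '[[-1,0,0,0,0],[-1.2,0,0,0,0],[-1.2,0,0,0,0],[-1.2,0,0,0,0],[-1.2,0,0,0,0],[-1.2,0,0,0,0],[-1,0,0,0,0],[-0.5,0,0,0,0],[0,0,0,0,0],[0,0,0,0,0]]'; python3 -m crank '[[0,0,-2.5,0,0],[0,0,-2.5,0,0],[0,0,-2.5,0,0],[1,0,-0.8,0,0],[0,0,0,0,0],[2.6,0,0,0,0],[2.6,0,0,0,0],[2.3,0,0,0,0],[0,0,0,0,0],[0,0,0,0,0]]';python3 -m crank '[[0,0,2,0,0],[0,0,2.5,0,0],[0,0,2.5,0,0],[0,0,1.3,0,0],[0,0,0,0,0],[0,0,0,0,0],[-0.5,0,0,0,0],[-0.5,0,0,0,0],[0,0,0,0,0],[0,0,0,0,0]]'; python3 -m crank '[[-0.3,0,0,0,0],[-0.3,0,0,0,0],[-0.2,0,0,0,0],[-0.2,0,0,0,0],[-0.2,0,0,0,0],[0,0,0,0,0],[0,0,0,0,0],[0,0,0,0,0],[0,0,0,0,0],[0,0,0,0,0]]'; python3 -m crank '[[-0.15,0,0,0,0],[-0.15,0,0,0,0],[-0.15,0,0,0,0],[-0.15,0,0,0,0],[0,0,0,0,0],[0,0,0,0,0],[0,0,0,0,0],[0,0,0,0,0],[0,0,0,0,0],[0,0,0,0,0]]'
```

```text
clock: 74.05
position: [0.6997, -0.0112, 0.0666]
ee_rot: [[1.0, -0.019, -0.003], [-0.019, -1.0, 0.002], [-0.003, -0.002, -1.0]]
wrist_force: [0.5, -0.7, 0.7]
finger_gap: 0.0001
clock: 74.88
position: [0.6157, -0.0096, 0.0682]
ee_rot: [[1.0, -0.019, -0.001], [-0.019, -1.0, 0.002], [-0.001, -0.002, -1.0]]
wrist_force: [0.1, 0.3, 3.7]
finger_gap: 0.0001
clock: 75.72
position: [0.6999, -0.0114, 0.1479]
ee_rot: [[1.0, -0.019, -0.005], [-0.019, -1.0, 0.002], [-0.005, -0.002, -1.0]]
wrist_force: [-0.7, -0.5, -1.2]
finger_gap: -0.0
clock: 76.55
position: [0.6906, -0.011, 0.0684]
ee_rot: [[1.0, -0.019, -0.0], [-0.019, -1.0, 0.002], [-0.0, -0.002, -1.0]]
wrist_force: [0.1, 0.5, -0.6]
finger_gap: -0.0001
clock: 77.38
position: [0.6821, -0.0109, 0.0694]
ee_rot: [[1.0, -0.019, 0.006], [-0.019, -1.0, 0.002], [0.006, -0.002, -1.0]]
wrist_force: [6.6, -0.0, 6.0]
finger_gap: 0.0001
clock: 78.22
position: [0.676, -0.0112, 0.0694]
ee_rot: [[1.0, -0.019, 0.006], [-0.019, -1.0, 0.002], [0.006, -0.002, -1.0]]
wrist_force: [7.2, -2.1, 5.5]
finger_gap: -0.0001
```

Bar in contact and moving; continue gently to the stop.

```bash
python3 -m crank '[[-0.1,0,0,0,0],[-0.1,0,0,0,0],[-0.1,0,0,0,0],[-0.1,0,0,0,0],[0,0,0,0,0],[0,0,0,0,0],[0,0,0,0,0],[0,0,0,0,0],[0,0,0,0,0],[0,0,0,0,0]]'; python3 -m crank '[[-0.1,0,0,0,0],[-0.1,0,0,0,0],[-0.1,0,0,0,0],[-0.1,0,0,0,0],[0,0,0,0,0],[0,0,0,0,0],[0,0,0,0,0],[0,0,0,0,0],[0,0,0,0,0],[0,0,0,0,0]]'
```

```text
clock: 79.05
position: [0.6714, -0.011, 0.0687]
ee_rot: [[1.0, -0.019, 0.005], [-0.019, -1.0, 0.002], [0.005, -0.002, -1.0]]
wrist_force: [6.3, -1.2, 2.7]
finger_gap: 0.0001
clock: 79.88
position: [0.6712, -0.011, 0.0692]
ee_rot: [[1.0, -0.019, 0.013], [-0.019, -1.0, 0.002], [0.013, -0.002, -1.0]]
wrist_force: [17.3, -2.0, -3.8]
finger_gap: -0.0002
```

```bash
python3 -m crank '[[-0.1,0,0,0,0],[-0.1,0,0,0,0],[-0.1,0,0,0,0],[0,0,0,0,0],[0,0,0,0,0],[0,0,0,0,0],[0,0,0,0,0],[0,0,0,0,0],[0,0,0,0,0],[0,0,0,0,0]]'; python3 -m crank '[[0.8,0,0,0,0],[1.2,0,0,0,0],[0,0,-1.5,0,0],[0,0,-3,0,0],[0,0,-3.5,0,0],[0,0,-3.5,0,0],[0,0,-3,0,0],[0,0,-3.5,0,0],[0,0,0,0,0],[0,0,0,0,0]]'; python3 -m crank '[[-2,0,0,0,0],[-3,0,0,0,0],[-3,0,0,0,0],[-3,0,0,0,0],[-3,0,0,0,0],[-3,0,0,0,0],[-3,0,0,0,0],[-3,0,0,0,0],[-2,0,0,0,0],[0,0,0,0,0]]'
python3 - <<'E'
from h import *
im=cv2.cvtColor(snap('wrist'),cv2.COLOR_RGB2BGR);cv2.imwrite('pics/w25.png',im); c=cam('wrist');print(c[3],ctrl.read_state()['position'])
for x in(.51,.53): print(x,'z38',scan(im,c,x,.038,-.2,.19,200))
for x in(.466,.47,.474,.478): print(x,'z42',scan(im,c,x,.042,-.2,.19,175))
h=cv2.cvtColor(im,cv2.COLOR_BGR2HSV); m=((h[...,2]>165)&(h[...,1]<130)&(h[...,1]>45)&(h[...,0]>8)&(h[...,0]<30)).astype(np.uint8)
n,l,st,ce=cv2.connectedComponentsWithStats(m)
for i in range(1,n):
    if st[i,4]>40:
        w=px2w(c,np.argwhere(l==i)[:,::-1],.030); print('ply',st[i],'x',w[:,0].min().round(3),w[:,0].max().round(3),'y',w[:,1].min().round(3),w[:,1].max().round(3))
for n in('top','side'):
    a=cv2.imread(f'pics/{n}0.png'); b=cv2.cvtColor(snap(n),cv2.COLOR_RGB2BGR); d=(cv2.absdiff(a,b).max(2)>45).astype(np.uint8); d=cv2.morphologyEx(d,cv2.MORPH_OPEN,np.ones((3,3),np.uint8))
    k,l,st,ce=cv2.connectedComponentsWithStats(d); print(n,[st[i].tolist() for i in range(1,k) if st[i,4]>15])
E
```

```text
clock: 80.72
position: [0.6712, -0.011, 0.0695]
ee_rot: [[1.0, -0.019, 0.019], [-0.019, -1.0, 0.001], [0.019, -0.002, -1.0]]
wrist_force: [26.5, -1.6, -10.8]
finger_gap: 0.0
clock: 81.55
position: [0.6824, -0.0113, 0.2508]
ee_rot: [[1.0, -0.019, 0.004], [-0.019, -1.0, 0.002], [0.004, -0.002, -1.0]]
wrist_force: [-0.9, -0.1, 0.0]
finger_gap: -0.0001
clock: 82.38
position: [0.426, -0.0064, 0.2459]
ee_rot: [[1.0, -0.019, -0.007], [-0.019, -1.0, 0.003], [-0.007, -0.002, -1.0]]
wrist_force: [-0.0, -0.1, 0.4]
finger_gap: -0.0001
[ 0.50161796 -0.00744835  0.42332388] [ 0.42866531 -0.00646564  0.24658462]
0.51 z38 [(-164, -136), (-93, -65), (-22, 6), (48, 75), (118, 147)]
0.53 z38 [(-165, -136), (-93, -66), (-22, 5), (48, 75), (119, 147)]
0.466 z42 []
0.47 z42 []
0.474 z42 [(-163, -153), (-150, -131), (-112, -61), (-56, -51), (45, 78), (86, 103), (115, 134), (138, 147)]
0.478 z42 [(-163, -154), (-150, -146), (-142, -131), (-108, -81), (-74, -61), (-56, -50), (35, 38), (45, 56), (58, 74), (89, 103), (115, 134), (138, 148)]
ply [161  58  36  62 660] x 0.491 0.57 y 0.073 0.115
ply [ 213   58   
[... 799 characters left out ...]
 17, 4, 54], [470, 2, 9, 7, 54], [493, 4, 8, 8, 54], [502, 5, 10, 9, 77], [457, 10, 10, 8, 62], [490, 14, 22, 9, 162], [444, 19, 12, 9, 87], [429, 25, 14, 10, 82], [487, 24, 7, 8, 45], [495, 24, 17, 10, 134], [431, 44, 14, 10, 101], [308, 56, 27, 20, 414], [363, 62, 5, 4, 19], [340, 69, 8, 5, 31], [299, 78, 3, 6, 18], [288, 84, 42, 58, 1134], [454, 108, 20, 27, 306], [448, 113, 4, 9, 35], [295, 125, 9, 9, 81], [485, 134, 6, 6, 22], [472, 138, 6, 5, 28], [268, 159, 18, 16, 180], [262, 165, 5, 7, 35], [443, 174, 13, 7, 59], [462, 174, 21, 24, 302], [352, 189, 4, 5, 20], [259, 192, 24, 15, 253], [465, 208, 47, 31, 1043], [257, 210, 26, 16, 258], [285, 277, 29, 22, 330], [238, 282, 31, 16, 337]]
```

```bash
python3 -c "
from h import *
print(ctrl.finish_job())"
```

```text
the job is handed in; nothing more can be done
None
```

The job is done and handed in at about 83 s. I wound the turnbuckle open to its stop and slid all three boards home at carrier y = +105, +35 and -105 mm. Then I wound it fully in to the other stop. Colour searches in the top and side views found no fourth board on the table.

**Last checks:**
- **Turnbuckle stops:** I felt both. The push reached about 30 N at open, with a bar straight up. At closed it reached about 26 N, with the finger where a joint angle of 9.0 rad puts it.
- **Gates:** In the last wrist picture the teeth stand about 12 mm nearer the middle than the rails, across the mouths.
- **Boards:** Each was pushed against the back stop with about 10 N. The last wrist picture shows all three fully in their slots.
- **Other things on the table:** Compared with the first top picture, only the boards, carrier and robot changed. In the side view, a changed patch overlaps the screwdriver. I took it for the arm, because the screwdriver is unchanged in the top view.

**What disagreed:** The real fingertips stand about 28–30 mm behind the reported TCP. Because of this my first strokes on the tommy bars passed over them without turning the sleeve. I lowered the tool to allow for it in the later strokes and grasps.

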